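# Load two filter cassettes into a spring-fed magazine

### The arm

A 6-joint arm with a two-finger parallel gripper is mounted at the origin on a cart in front of the work surface, level with it; the furniture and walls round the work are solid. World frame = base frame: x ahead of the robot, y to its left, z up, the work surface at z = 0. Lengths are in m, angles in rad, forces in N, time in s.
With the tool pointing down it reaches from about 0.325 to 0.925 m from the base axis. Payload 3.1 kg.
Tool frame: the origin (TCP) lies at the very end of the fingers, on their centre line; the grasp point (between the pads) lies 19 mm behind it; z points along the fingers, y is the line along which they close (so a half turn about z gives the same grasp; the last joint's range is limited). The gripper opens to 85 mm and grips with 20 to 120 N. Pads are 22 mm wide; open, the fingers measure 114 mm over their backs; the gripper's body (76 mm by 85 mm) begins 54 mm behind the grasp point. The pads swing forward as they close: fully open they stand 13 mm farther back than shut.
Start: joints at [-1.447, 0.217, 1.613, -0, 1.311, -0.112], TCP at [0.146, -0.608, 0.194] pointing down, gripper open.
Joint ranges: [-2.75, 2.75], [-0.78, 2.1], [0.31, 2.55], [-1.13, 4.27], [0.13, 2.63], [-2.58, 2.58]. Speed limits (rad/s): [2.79, 2.79, 3.14, 3.14, 3.14, 3.14].

### API

Orientations are given as a unit quaternion [x, y, z, w].
In Python, from bench import * gives the robot as it stands. The module is installed in compiled form; this text tells all that it offers.
- The arm moves only by the tool jog_arm, never from a script. Its arguments are lists of equal length, an entry for each row: "travel": the shift along the tool's x, y, z as a fraction of full scale, a list of three; "delta_rot": the turn, a rotation vector about the tool's x, y, z as a fraction of full scale, a list of three. In form: {"travel": [[x, y, z], ...], "delta_rot": [[wx, wy, wz], ...]}. A call has exactly 5 rows; each row is the pose to reach, as a shift and turn from the pose commanded when the call began, along the tool's axes at that moment; what a row does not reach only later rows make up. Full scale, the value 1, is 0.3 m for a shift and pi/2 rad for a turn. A row lasts 1/12 s, in which the tool goes at most 41.7 mm and 7.16 degrees, less where a joint would pass 70% of its speed; a pose out of reach is approached as far as the arm can. A call with a number of a shift or a turn outside -1 to 1 is refused whole. A call with a gripper value outside its range is refused whole. "grip" is the opening, from 0 (shut) to 1 (fully open), set as the call begins (left out, the last holds). The fingers move at their own pace and stop on an object; "squeeze" is the grip in N (left out, the last holds). Time passes only in rows, so rows that repeat a pose let the fingers close, or fill a call up. It gives the time, the measured TCP pose, the force, the opening and the grip force at its end, in the units of the state.
- sense(): the state, without advancing time (a new reading comes with each control period).
- snapshot(name): name is "scene" or "top" or "wrist"; returns a dict with "img" (480x640x3 uint8, red, green, blue), "fx", "fy", "cx", "cy" (pixels), "distortion" ([k1, k2, p1, p2, k3] as OpenCV has them; the pictures are not rectified), "world_to_cam" (4x4, takes a point from world to camera coordinates); the wrist camera has in their place "hand_eye" (4x4, takes a point from camera to tool coordinates, whose origin is the TCP and whose axes are the flange's). Camera axes: x right, y up, looking along -z (the intrinsics and any distortion apply to the point x, -y, -z); pixel columns grow to the right and rows downward; lengths in m; the calibration is good to about 2 mm. A picture is of the moment at which its call begins: read the wrist's pose just before it. There is no depth.
- job_done(): hands the job in; it is judged then, once.
The state is a dict: "time_s": time; "q": joint angles; "joint_vel": joint speeds; "effort": joint torques, N m; "position": TCP position; "orientation": TCP orientation; "ft_force": force on the tool from outside, world axes, zero at the start; "wrist_torque": the same for the moment, N m; "opening": finger opening in m; "grip_force": force on a finger pad.
Only numpy, scipy, OpenCV 4.12 (cv2) and the standard library are available. Lean on these libraries where they do the work, as an engineer would, in place of code of your own. Each camera call takes 0.05 s, during which the arm holds its last target. There are 200 camera calls.

### The job

Load the spring-fed cassette magazine: swing its keeper bar fully aside, put the two large round filter cassettes flat into the magazine one after the other, pressing each down against the spring follower until it snaps home under both catches and stays there when let go. Then swing the keeper bar back over the stack to its stop. Leave the small cassette and everything else on the bench where they are.

Things in the scene. Friction and masses are not known exactly. Their poses are not given: they have to be found in the camera images.
- magazine: Fixed magazine on a grey base plate (146 x 84 x 10 mm; x -64 to +82, y -42 to +42 mm); origin on the bench under the stack axis, z up, +x toward the keeper pivot. Four 10 mm steel posts at x = +-25.8, y = +-18.5 mm guide the cassettes with 1.7 mm play; straight up to 63 mm, then tapering, top 72 mm. Sides +y and -y are open between posts (41 mm gap) down to the plate, for the fingers.
- mouth (a point): Point on the stack axis at the height of the undersides of the catches, 56 mm above the bench: the top face of the uppermost loaded cassette comes to rest at this height. To load, press a cassette's top down to about 53 mm and let go (never below 50 mm).
- catch_line (a point): Point on the stack axis 65 mm above the bench, level with the tops of the two sprung steel catches at magazine +x and -x (18 mm wide, jutting 4.5 mm over the cassette's rim; steep sloping top from 65 to 57 mm, flat underside at 56 mm; housings up to 70 mm). A cassette pushed down flat drives them outward by itself; they snap in over it once its top is below 56 mm.
- follower (a joint): Travel of the round black spring follower, in m: 0 = up under the catches (empty), grows as it is pressed down, 0.034 at its bottom. About 0.014 with one cassette loaded, 0.028 with two. Its spring pushes up with 3 N at 0, rising 1.2 N per 10 mm; the catches add up to about 10 N while they are pushed aside.
- keeper (a joint): Angle of the keeper bar, rad: 0 = closed across the mouth, against its stop pin; grows as it swings level toward the magazine's +y side; 1.75 = fully open. It stays where it is left (about 0.6 N at the knob moves it). Aluminium strip 112 x 12 x 6 mm, underside 74 mm above the bench; below it a 14 mm round foot reaches down to 58.5 mm over the stack axis.
- keeper_pivot (a point): Point on the vertical axis of the keeper, at magazine x = +64, y = 0 mm, 74 mm above the bench.
- keeper_knob (a point): Middle of the upright round black knob on the free end of the keeper bar: 16 mm diameter, from 84 to 108 mm above the bench, this point 96 mm above it and 106 mm from the pivot axis. From the pivot the knob lies along the magazine's (-cos q, sin q) for keeper angle q. It may slip round in a grip.
- cassette_a_center (a point): Centre of a large white round filter cassette lying flat, 50 mm diameter, 14 mm thick, 35 g, edges bevelled 1.5 mm; a grey seam round its middle. z is its axis; either face may be up. This point is 7 mm above its underside.
- cassette_b_center (a point): Centre of the other large cassette, the same as the first.
- cassette_small_center (a point): Centre of a small cassette of the same look, 35 mm diameter, 14 mm thick: not for this magazine, leave it lying.
- timer: Bench timer 66 x 72 x 16 mm lying flat, to be left alone; origin under its centre.
- petri: Petri dish 90 mm diameter, 15 mm high, to be left alone; origin under its centre.
- stapler: Stapler 137 x 38 x 42 mm, to be left alone; origin under its centre.
- forceps: Steel forceps 131 x 16 x 9 mm, to be left alone; origin under its centre.
- pen: Pen 145 mm long, to be left alone; origin under its centre.

How it is judged:
On the way, in this order (a step that is already met when the one before it is completed fails the run):
1. the keeper bar is swung aside (more than 1.2 rad) (value of joint keeper above 1.2 rad), for 0.2 s.
2. one large cassette is home under both catches and let go, the keeper still open (value of joint keeper above 1.2 rad and ((z of cassette_a_center in the frame of magazine between 0.02 and 0.0505 m and horizontal distance between cassette_a_center and mouth below 0.006 m and angle between cassette_a_center's own z axis and vertical below 0.12 rad and contact force between the fingers and cassette_a below 0.2 N) or (z of cassette_b_center in the frame of magazine between 0.02 and 0.0505 m and horizontal distance between cassette_b_center and mouth below 0.006 m and angle between cassette_b_center's own z axis and vertical below 0.12 rad and contact force between the fingers and cassette_b below 0.2 N))), for 0.3 s.
3. both large cassettes are home in the magazine and let go, the keeper still open (value of joint keeper above 1.2 rad and z of cassette_a_center in the frame of magazine between 0.02 and 0.0505 m and horizontal distance between each of cassette_a_center, cassette_b_center and mouth below 0.006 m and angle between each of cassette_a_center, cassette_b_center's own z axis and vertical below 0.12 rad and contact force between the fingers and cassette_a below 0.2 N and z of cassette_b_center in the frame of magazine between 0.02 and 0.0505 m and contact force between the fingers and cassette_b below 0.2 N and value of joint follower above 0.025 m), for 0.3 s.
At the end, for the whole second after the job is handed in: Both large cassettes lie flat (within 0.12 rad) and at rest in the magazine, one on the other, within 6 mm of its axis, with both tops under the catches (to 1.5 mm), the follower held down more than 25 mm, and the keeper bar is closed to within 0.1 rad of its stop (z of cassette_a_center in the frame of magazine between 0.02 and 0.0505 m and horizontal distance between each of cassette_a_center, cassette_b_center and mouth below 0.006 m and angle between each of cassette_a_center, cassette_b_center's own z axis and vertical below 0.12 rad and contact force between the fingers and cassette_a below 0.2 N and z of cassette_b_center in the frame of magazine between 0.02 and 0.0505 m and contact force between the fingers and cassette_b below 0.2 N and value of joint follower above 0.025 m and value of joint keeper below 0.1 rad and linear speed of each of cassette_a, cassette_b below 0.02 m/s); the robot touches nothing.
It fails at once if the small cassette is moved by more than 30 mm (distance of cassette_small_center from where it was at the start of the episode above 0.03 m).
It fails at once if the timer, petri dish, stapler, forceps or pen is moved by more than 30 mm (distance of any of timer, petri, stapler, forceps, pen from where it was at the start of the episode above 0.03 m).
It also fails if it takes over 67 s, if anything falls off the work surface, if the arm or the gripper's body presses on something with over 40 N, if the wrist force passes 120 N, or if a joint passes its speed limit or range.

## Working session

There is one attempt and no reset: what is moved stays moved. The work goes in short steps, Python scripts to look and compute and a tool call to move; the robot and the scene stay as the last step left them, time stands still between calls to the robot, and variables do not carry over. Pictures are saved under pics/ and viewed, at most 10 in all, crops included, and the job is handed in when it is done.

Besides the shell and the picture viewer there is one more tool, called after "Call:" as name(argument=value, ...) on one line, values as JSON. jog_arm: Moves the arm, as the interface text tells. Shift numbers are shares of 0.3 m and turn numbers shares of pi/2 rad, none past 1 either way. Its arguments: {"type":"object","properties":{"travel":{"type":"array","items":{"type":"array","items":{"type":"number"}}},"delta_rot":{"type":"array","items":{"type":"array","items":{"type":"number"}}},"grip":{"type":"number"},"squeeze":{"type":"number"}},"required":["travel","delta_rot"]}

```bash
mkdir -p pics; cat > h.py <<'E'
import numpy as np, cv2
from bench import *
from scipy.spatial.transform import Rotation as R
def ray(s,uv,T=None):
    """rays in world: origin, dirs"""
    K=np.array([[s['fx'],0,s['cx']],[0,s['fy'],s['cy']],[0,0,1.]])
    p=cv2.undistortPoints(np.array(uv,float).reshape(-1,1,2),K,np.array(s['distortion'],float)).reshape(-1,2)
    d=np.c_[p[:,0],-p[:,1],-np.ones(len(p))]
    if T is None: T=np.linalg.inv(np.array(s['world_to_cam']))
    return T[:3,3],d@T[:3,:3].T
def plane(s,uv,z,T=None):
    o,d=ray(s,uv,T); return o+d*((z-o[2])/d[:,2])[:,None]
def tcp():
    st=sense();T=np.eye(4);T[:3,:3]=R.from_quat(st['orientation']).as_matrix();T[:3,3]=st['position'];return T
def wrist():
    T=tcp();s=snapshot('wrist');return s,T@np.array(s['hand_eye'])
def proj(s,P):
    w=np.array(s['world_to_cam']);p=np.atleast_2d(P)@w[:3,:3].T+w[:3,3]
    K=np.array([[s['fx'],0,s['cx']],[0,s['fy'],s['cy']],[0,0,1.]])
    return cv2.projectPoints(p*[1,-1,-1],np.zeros(3),np.zeros(3),K,np.array(s['distortion'],float))[0].reshape(-1,2)
E
python3 - <<'E'
from h import *
import pickle
for n in('top','scene'):
    s=snapshot(n);cv2.imwrite(f'pics/{n}0.png',s['img'][:,:,::-1]);pickle.dump(s,open(n+'.pkl','wb'))
    print(n,s['fx'],np.linalg.inv(s['world_to_cam'])[:3,3])
st=sense();print(st['time_s'],st['orientation'],st['opening'],R.from_quat(st['orientation']).as_matrix().round(3))
E
```

```text
top 520.5531113560068 [ 0.39399597 -0.1287406   1.23122091]
scene 616.9559850346046 [ 0.14300738 -0.96061237  0.93080167]
0.1 [ 9.93058704e-01  1.17614318e-01 -6.37418440e-06 -1.13233751e-03] 0.08556226672027423 [[ 0.972  0.234 -0.   ]
 [ 0.234 -0.972  0.002]
 [ 0.    -0.002 -1.   ]]
```

View pics/top0.png

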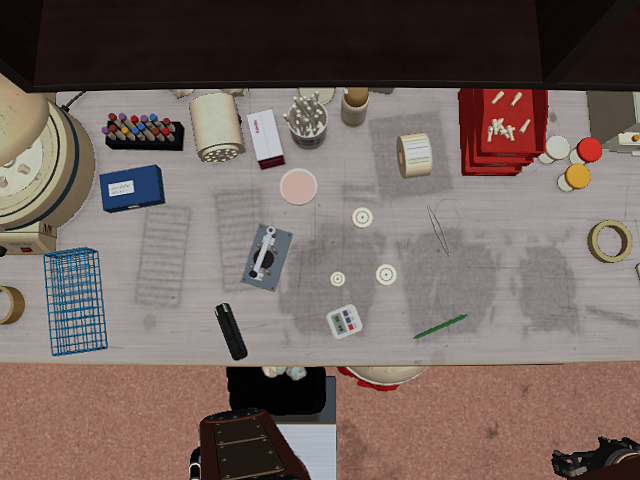

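View pics/scene0.png

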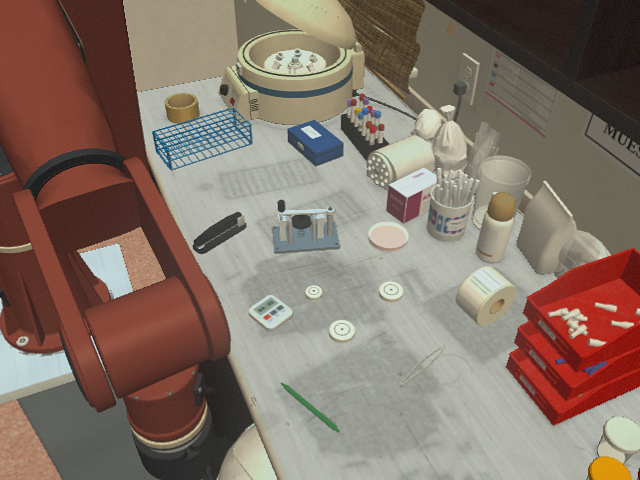

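The top view shows the magazine at about (268,257), the large cassettes at (362,217) and (386,274), and the small one at (338,279). The keeper lies along the magazine's long axis. Next I measure these.

```bash
python3 - <<'E'
from h import *
import pickle
t=pickle.load(open('top.pkl','rb'));c=pickle.load(open('scene.pkl','rb'))
hsv=lambda s:cv2.cvtColor(s['img'],cv2.COLOR_RGB2HSV)
for n,s,bx in(('top',t,[(362,217),(386,274),(338,279)]),('scene',c,[(391,291),(342,331),(314,292)])):
    for u,v in bx:
        r=16; im=s['img'][v-r:v+r,u-r:u+r].astype(int); g=im.min(2); sat=im.max(2)-g
        m=((g>195)).astype(np.uint8); m=cv2.morphologyEx(m,cv2.MORPH_CLOSE,np.ones((5,5)))
        cs=cv2.findContours(m,0,2)[0]; k=max(cs,key=cv2.contourArea)+np.array([u-r,v-r])
        e=cv2.fitEllipse(cv2.convexHull(k)); print(n,(u,v),np.round(e[0],1),np.round(e[1],1), plane(s,e[0],.012)[0].round(4))
# base plate: bluish grey
h=hsv(t); m=((h[...,0]>95)&(h[...,0]<125)&(h[...,1]>35)).astype(np.uint8); m[:, :235]=0;m[:,300:]=0;m[:215]=0;m[300:]=0
k=max(cv2.findContours(m,0,2)[0],key=cv2.contourArea);a=cv2.minAreaRect(k);print(a)
P=plane(t,cv2.boxPoints(a),.01);print(P.round(4),np.linalg.norm(np.diff(P,axis=0),axis=1))
A=cv2.resize(t['img'][215:300,225:310],None,fx=6,fy=6,interpolation=2);B=cv2.resize(c['img'][190:260,260:350],None,fx=3.2,fy=6.4*510/448/1,interpolation=2)
B=cv2.resize(B,(288,510));cv2.imwrite('pics/mag.png',np.hstack([A,B])[:,:,::-1])
E
```

```text
top (362, 217) [361.9 217.1] [17.6 17.8] [ 0.6319 -0.2232  0.012 ]
top (386, 274) [385.8 274.3] [17.9 18.8] [ 0.495  -0.2776  0.012 ]
top (338, 279) [337.4 278.6] [11.9 12.2] [ 0.4854 -0.1637  0.012 ]
scene (391, 291) [390.8 289.7] [16.9 22.4] [ 0.6317 -0.2249  0.012 ]
scene (342, 331) [341.6 329.4] [19.2 23.5] [ 0.4946 -0.279   0.012 ]
scene (314, 292) [313.4 291. ] [11.6 14.8] [ 0.485  -0.1645  0.012 ]
((266.4130859375, 257.0251770019531), (33.42558288574219, 60.025516510009766), 17.52556800842285)
[[ 0.4812  0.0619  0.01  ]
 [ 0.6178  0.0211  0.01  ]
 [ 0.5932 -0.0552  0.01  ]
 [ 0.4575 -0.0135  0.01  ]] [0.14261959 0.08017075 0.14204206]
```

View pics/mag.png

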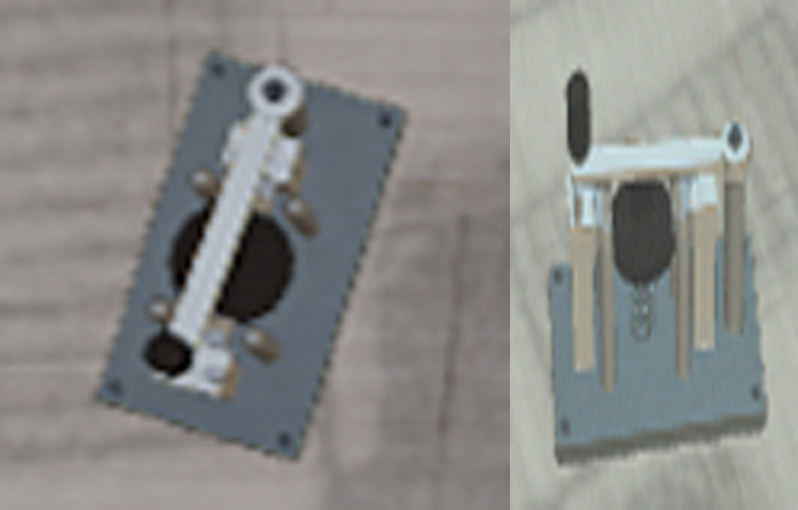

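The pivot is at the far end of the magazine (world +x side) and the knob is at the near end, around (253,274) in the top view. Magazine yaw is about -16.6°. I'll check this against the knob, ring and follower, then plan the approach with a small planner.

```bash
cat >> h.py <<'E'
def down(yaw):
    c,s=np.cos(yaw),np.sin(yaw); return np.array([[c,s,0],[s,-c,0],[0,0,-1.]])
def plan(wps,T=None):
    """wps: list of (x,y,z,yaw_deg) one per ROW; printed in calls of 5 rows"""
    T=tcp() if T is None else T; T0=T
    while len(wps)%5: wps=wps+[wps[-1]]
    for i in range(0,len(wps),5):
        tr=[];ro=[]
        for w in wps[i:i+5]:
            Rw=down(np.deg2rad(w[3])); d=T0[:3,:3].T@(np.array(w[:3])-T0[:3,3])
            rv=R.from_matrix(T0[:3,:3].T@Rw).as_rotvec()
            tr.append((d/.3).round(3).tolist()); ro.append((rv/(np.pi/2)).round(3).tolist())
        print('travel',tr,'\n  rot',ro)
        T0=np.eye(4);T0[:3,:3]=Rw;T0[:3,3]=w[:3]
def line(a,b,n): return [tuple(np.array(a)+(np.array(b)-np.array(a))*k/n) for k in range(1,n+1)]
def pose():
    T=tcp();x=T[:3,0];return (*T[:3,3],np.rad2deg(np.arctan2(x[1],x[0])))
E
python3 - <<'E'
from h import *
import pickle
t=pickle.load(open('top.pkl','rb'));c=pickle.load(open('scene.pkl','rb'))
p=lambda u,v,z:plane(t,[(225+u/6,215+v/6)],z)[0].round(4)
print('knob',p(168,352,.108),'pivot',p(274,90,.083),'foll',p(233,263,.056))
q=lambda u,v,z:plane(c,[(260+(u-510)/3.2,190+v/7.29)],z)[0].round(4)
print('scene knob mid',q(578,118,.096),'ring',q(736,138,.083),'foll top', q(641,183,.056))
a=(*pose()[:3],pose()[3]);print(a)
plan(line(a,(.489,.018,.20,113.4),20))
E
```

```text
knob [0.4892 0.0217 0.108 ] pivot [ 0.5893 -0.0131  0.083 ] foll [0.5274 0.0044 0.056 ]
scene knob mid [0.4896 0.0199 0.096 ] ring [ 0.5901 -0.0164  0.083 ] foll top [0.5349 0.0202 0.056 ]
(np.float64(0.14592362161456035), np.float64(-0.6068558127519798), np.float64(0.19295499704742924), np.float64(13.508868344167423))
travel [[0.08, -0.088, -0.001], [0.16, -0.176, -0.002], [0.24, -0.264, -0.003], [0.32, -0.352, -0.004], [0.4, -0.44, -0.005]] 
  rot [[-0.001, -0.0, -0.055], [-0.001, -0.0, -0.111], [-0.001, -0.0, -0.166], [-0.001, -0.0, -0.222], [-0.001, -0.0, -0.277]]
travel [[0.11, -0.046, -0.001], [0.219, -0.092, -0.002], [0.329, -0.138, -0.004], [0.438, -0.184, -0.005], [0.548, -0.23, -0.006]] 
  rot [[0.0, 0.0, -0.055], [0.0, 0.0, -0.111], [0.0, 0.0, -0.166], [0.0, 0.0, -0.222], [0.0, 0.0, -0.277]]
travel [[0.119, 0.005, -0.001], [0.237, 0.009, -0.002], [0.356, 0.014, -0.004], [0.475, 0.018, -0.005], [0.594, 0.023, -0.006]] 
  rot [[0.0, 0.0, -0.055], [0.0, 0.0, -0.111], [0.0, 0.0, -0.166], [0.0, 0.0, -0.222], [0.0, 0.0, -0.277]]
travel [[0.106, 0.054, -0.001], [0.211, 0.109, -0.002], [0.317, 0.163, -0.004], [0.423, 0.217, -0.005], [0.528, 0.271, -0.006]] 
  rot [[0.0, 0.0, -0.055], [0.0, 0.0, -0.111], [0.0, 0.0, -0.166], [0.0, 0.0, -0.222], [0.0, 0.0, -0.277]]
```

Call:
jog_arm(travel=[[0.08,-0.088,0],[0.16,-0.176,0],[0.24,-0.264,0],[0.32,-0.352,0],[0.4,-0.44,0]], delta_rot=[[0,0,-0.055],[0,0,-0.111],[0,0,-0.166],[0,0,-0.222],[0,0,-0.277]], grip=0.3)

```text
time_s: 0.52
position: [0.2322, -0.4494, 0.1934]
orientation: [0.944, 0.331, 0.0, -0.001]
ft_force: [0.7, 0.2, 0.2]
opening: 0.0268
grip_force: 0.0
```

Call:
jog_arm(travel=[[0.11,-0.046,-0.001],[0.219,-0.092,-0.002],[0.329,-0.138,-0.004],[0.438,-0.184,-0.005],[0.548,-0.23,-0.006]], delta_rot=[[0,0,-0.055],[0,0,-0.111],[0,0,-0.166],[0,0,-0.222],[0,0,-0.277]])

```text
time_s: 0.93
position: [0.318, -0.2932, 0.1956]
orientation: [0.85, 0.527, 0.0, -0.0]
ft_force: [1.0, 0.1, -0.4]
opening: 0.0255
grip_force: 0.0
```

Call:
jog_arm(travel=[[0.119,0.005,-0.001],[0.237,0.009,-0.002],[0.356,0.014,-0.004],[0.475,0.018,-0.005],[0.594,0.023,-0.006]], delta_rot=[[0,0,-0.055],[0,0,-0.111],[0,0,-0.166],[0,0,-0.222],[0,0,-0.277]])

```text
time_s: 1.35
position: [0.4039, -0.137, 0.1976]
orientation: [0.716, 0.698, -0.0, -0.0]
ft_force: [1.2, -0.2, 0.3]
opening: 0.0258
grip_force: 0.0
```

Call:
jog_arm(travel=[[0.106,0.054,-0.001],[0.211,0.109,-0.002],[0.317,0.163,-0.004],[0.423,0.217,-0.005],[0.528,0.271,-0.006]], delta_rot=[[0,0,-0.055],[0,0,-0.111],[0,0,-0.166],[0,0,-0.222],[0,0,-0.277]])

```text
time_s: 1.77
position: [0.4899, 0.019, 0.1992]
orientation: [0.548, 0.836, -0.0, -0.0]
ft_force: [0.6, -0.2, 0.5]
opening: 0.0257
grip_force: 0.0
```

```bash
python3 - <<'E'
from h import *
import pickle
s,T=wrist();pickle.dump((s,T),open('w1.pkl','wb'));cv2.imwrite('pics/w1.png',s['img'][:,:,::-1]);print(T.round(3),s['fx'],pose())
E
```

```text
[[ 0.917 -0.383 -0.113  0.462]
 [ 0.399  0.88   0.258  0.085]
 [ 0.    -0.282  0.959  0.381]
 [ 0.     0.     0.     1.   ]] 340.67611083396866 (np.float64(0.4925955801697304), np.float64(0.024176164354683328), np.float64(0.19957410763835368), np.float64(113.84894495884903))
```

View pics/w1.png

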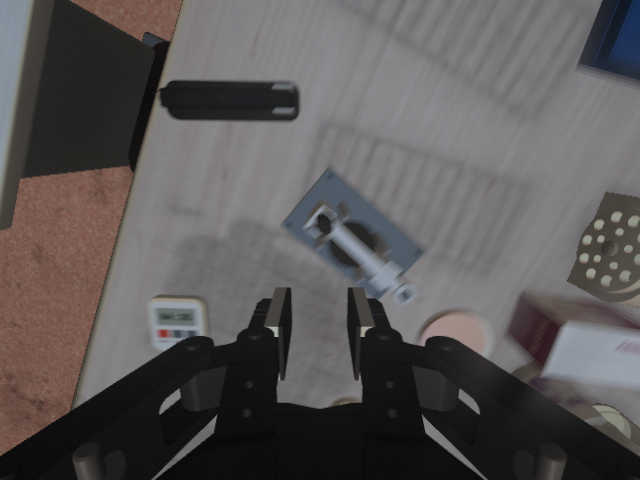

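The wrist view shows the knob at (323,222), the pivot ring at (403,294), the plate and the follower. I'll cast rays for these.

```bash
python3 - <<'E'
from h import *
import pickle
print(pose(), np.abs(sense()['joint_vel']).max())
def meas(s,T):
    h=cv2.cvtColor(s['img'],cv2.COLOR_RGB2HSV)
    m=((h[...,0]>95)&(h[...,0]<125)&(h[...,1]>45)).astype(np.uint8);m[:,:260]=0;m[:,440:]=0;m[:155]=0;m[310:]=0
    k=max(cv2.findContours(m,0,2)[0],key=cv2.contourArea)
    hull=cv2.convexHull(k); P=plane(s,hull.reshape(-1,2),.01,T)
    a=cv2.minAreaRect((P[:,:2]*1000).astype(np.float32));print('plate mm',a,cv2.boxPoints(a))
s,T=wrist();cv2.imwrite('pics/w1b.png',s['img'][:,:,::-1]);pickle.dump((s,T),open('w1.pkl','wb'))
meas(s,T)
g=cv2.cvtColor(s['img'],cv2.COLOR_RGB2GRAY)
m=(g[155:310,260:440]<48).astype(np.uint8)
n,l,st,c=cv2.connectedComponentsWithStats(m)
for i in range(1,n):
    if st[i,4]>40: print(st[i],c[i]+[260,155],'z.108',plane(s,[c[i]+[260,155]],.1,T)[0].round(4),'z.056',plane(s,[c[i]+[260,155]],.056,T)[0].round(4))
print('ring',plane(s,[(403,294)],.083,T).round(4))
cv2.imwrite('pics/c1.png',cv2.resize(s['img'][155:315,265:445],None,fx=3.3,fy=3.3,interpolation=2)[:,:,::-1])
E
```

```text
(np.float64(0.4925955801697304), np.float64(0.024176164354683328), np.float64(0.19957410763835368), np.float64(113.84894495884903)) 0.08285265261724768
plate mm ((537.4344482421875, 3.232837677001953), (81.12061309814453, 142.96240234375), 72.8794174194336) [[457.18048  -14.487236]
 [593.8078   -56.57303 ]
 [617.6884    20.952911]
 [481.0611    63.038704]]
[ 46  65  17  23 311] [314.2829582  230.68167203] z.108 [0.4901 0.0242 0.1   ] z.056 [0.4941 0.014  0.056 ]
[ 74  73  33  32 560] [352.17321429 240.98035714] z.108 [0.5234 0.0289 0.1   ] z.056 [0.5328 0.0195 0.056 ]
[ 60  90  33  29 446] [332.99775785 261.29147982] z.108 [0.516  0.0055 0.1   ] z.056 [ 0.5242 -0.0076  0.056 ]
[ 22 133   9  22 148] [286.97297297 299.87162162] z.108 [ 0.4933 -0.0447  0.1   ] z.056 [ 0.4979 -0.0656  0.056 ]
[ 88 133   9  22 147] [351.         299.85714286] z.108 [ 0.5462 -0.0214  0.1   ] z.056 [ 0.5591 -0.0387  0.056 ]
[  0 144  12  11 107] [264.81308411 303.92523364] z.108 [ 0.4764 -0.0565  0.1   ] z.056 [ 0.4784 -0.0793  0.056 ]
[107 144  17  11 130] [374.60769231 304.33076923] z.108 [ 0.5678 -0.0168  0.1   ] z.056 [ 0.584  -0.0334  0.056 ]
ring [[ 0.5941 -0.0027  0.083 ]]
```

View pics/c1.png

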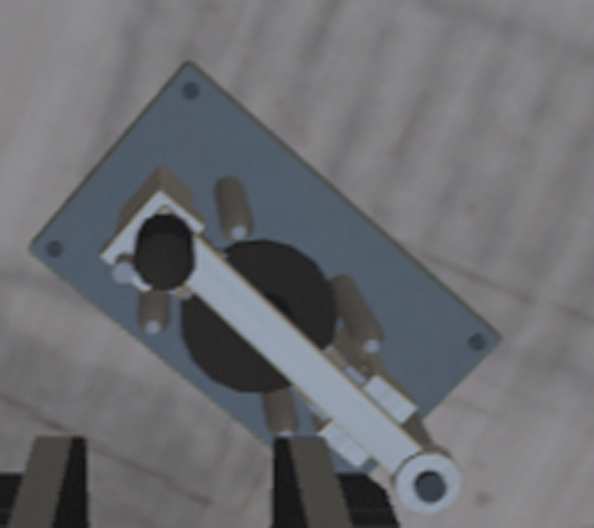

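Both views agree on the plate: centre (0.5374, 0.0033), yaw -17°. The knob is at about (0.4895, 0.020) and the pivot at (0.590, -0.013). I'll let the arm settle, then descend.

Call:
jog_arm(travel=[[0,0,0],[0,0,0],[0,0,0],[0,0,0],[0,0,0]], delta_rot=[[0,0,0],[0,0,0],[0,0,0],[0,0,0],[0,0,0]])

```text
time_s: 2.28
position: [0.4894, 0.016, 0.1996]
orientation: [0.551, 0.834, -0.0, 0.0]
ft_force: [0.2, 0.5, -0.2]
opening: 0.0254
grip_force: 0.0
```

```bash
cat >> h.py <<'E'
MO=np.array([.5288,.0059]);MY=np.deg2rad(-17.)
def mag(x,y): 
    c,s=np.cos(MY),np.sin(MY); return MO+[c*x-s*y,s*x+c*y]
def knob(q): return mag(.064-.106*np.cos(q),.106*np.sin(q))
E
python3 - <<'E'
from h import *
a=pose();print(np.round(a,4))
b=(*knob(0.03),.2,113.4);c=(*b[:2],.087,113.4)
w=line(a,b,2)+line(b,c,6)+[c]*2
w+=[(*knob(q),.087,113.4) for q in np.linspace(0.03,1.72,16)[1:]]
plan(w)
E
```

```text
[4.894000e-01 1.600000e-02 1.996000e-01 1.131053e+02]
travel [[0.008, 0.004, -0.001], [0.016, 0.008, -0.001], [0.016, 0.008, 0.061], [0.016, 0.008, 0.124], [0.016, 0.008, 0.187]] 
  rot [[-0.0, 0.0, -0.002], [-0.0, 0.0, -0.003], [-0.0, 0.0, -0.003], [-0.0, 0.0, -0.003], [-0.0, 0.0, -0.003]]
travel [[0.0, 0.0, 0.063], [0.0, 0.0, 0.126], [0.0, 0.0, 0.188], [0.0, 0.0, 0.188], [0.0, 0.0, 0.188]] 
  rot [[0.0, 0.0, 0.0], [0.0, 0.0, 0.0], [0.0, 0.0, 0.0], [0.0, 0.0, 0.0], [0.0, 0.0, 0.0]]
travel [[0.028, 0.028, 0.0], [0.053, 0.06, 0.0], [0.074, 0.093, 0.0], [0.09, 0.129, 0.0], [0.103, 0.167, 0.0]] 
  rot [[0.0, 0.0, 0.0], [0.0, 0.0, 0.0], [0.0, 0.0, 0.0], [0.0, 0.0, 0.0], [0.0, 0.0, 0.0]]
travel [[0.009, 0.039, 0.0], [0.013, 0.078, 0.0], [0.012, 0.118, 0.0], [0.007, 0.158, 0.0], [-0.002, 0.196, 0.0]] 
  rot [[0.0, 0.0, 0.0], [0.0, 0.0, 0.0], [0.0, 0.0, 0.0], [0.0, 0.0, 0.0], [0.0, 0.0, 0.0]]
travel [[-0.014, 0.037, 0.0], [-0.031, 0.073, 0.0], [-0.053, 0.107, 0.0], [-0.078, 0.137, 0.0], [-0.106, 0.165, 0.0]] 
  rot [[0.0, 0.0, 0.0], [0.0, 0.0, 0.0], [0.0, 0.0, 0.0], [0.0, 0.0, 0.0], [0.0, 0.0, 0.0]]
```

Call:
jog_arm(travel=[[0.008,0.004,0],[0.016,0.008,0],[0.016,0.008,0.061],[0.016,0.008,0.124],[0.016,0.008,0.187]], delta_rot=[[0,0,0],[0,0,0],[0,0,0],[0,0,0],[0,0,0]])

```text
time_s: 2.7
position: [0.4907, 0.0224, 0.1435]
orientation: [0.55, 0.835, 0.0, 0.001]
ft_force: [-0.3, 0.6, 0.0]
opening: 0.0256
grip_force: 0.0
```

Call:
jog_arm(travel=[[0,0,0.063],[0,0,0.126],[0,0,0.188],[0,0,0.188],[0,0,0.188]], delta_rot=[[0,0,0],[0,0,0],[0,0,0],[0,0,0],[0,0,0]])

```text
time_s: 3.12
position: [0.4889, 0.0226, 0.0862]
orientation: [0.55, 0.835, -0.001, -0.001]
ft_force: [1.0, 0.4, 0.7]
opening: 0.0256
grip_force: 0.0
```

Call:
jog_arm(travel=[[0.028,0.028,0],[0.053,0.06,0],[0.074,0.093,0],[0.09,0.129,0],[0.103,0.167,0]], delta_rot=[[0,0,0],[0,0,0],[0,0,0],[0,0,0],[0,0,0]])

```text
time_s: 3.53
position: [0.5254, 0.0721, 0.088]
orientation: [0.55, 0.835, 0.001, 0.001]
ft_force: [-0.5, -0.7, 0.2]
opening: 0.0254
grip_force: 0.0
```

Call:
jog_arm(travel=[[0.009,0.039,0],[0.013,0.078,0],[0.012,0.118,0],[0.007,0.158,0],[-0.002,0.196,0]], delta_rot=[[0,0,0],[0,0,0],[0,0,0],[0,0,0],[0,0,0]])

```text
time_s: 3.95
position: [0.5795, 0.0943, 0.087]
orientation: [0.55, 0.835, 0.0, 0.0]
ft_force: [0.4, 0.0, 0.2]
opening: 0.0256
grip_force: 0.0
```

Call:
jog_arm(travel=[[-0.014,0.037,0],[-0.031,0.073,0],[-0.053,0.107,0],[-0.078,0.137,0],[-0.106,0.165,0]], delta_rot=[[0,0,0],[0,0,0],[0,0,0],[0,0,0],[0,0,0]])

```text
time_s: 4.37
position: [0.6376, 0.0842, 0.0868]
orientation: [0.55, 0.835, 0.0, 0.0]
ft_force: [-0.1, 0.2, -0.3]
opening: 0.0257
grip_force: 0.0
```

Call:
jog_arm(travel=[[0,0,0],[0,0,0],[0,0,-0.06],[0,0,-0.12],[0,0,-0.2]], delta_rot=[[0,0,0],[0,0,0],[0,0,0],[0,0,0],[0,0,0]])

```text
time_s: 4.78
position: [0.6337, 0.0841, 0.1452]
orientation: [0.55, 0.835, -0.001, -0.002]
ft_force: [0.1, 0.7, -0.3]
opening: 0.0253
grip_force: 0.0
```

```bash
python3 - <<'E'
from h import *
print(pose(),knob(1.72))
s=snapshot('top')
cv2.imwrite('pics/t2.png',cv2.resize(s['img'][190:310,215:400],None,fx=4,fy=4,interpolation=2)[:,:,::-1])
E
```

```text
(np.float64(0.6337459194422098), np.float64(0.08407776713839554), np.float64(0.14524290759481417), np.float64(113.24958756480822)) [0.63571905 0.0828234 ]
```

View pics/t2.png

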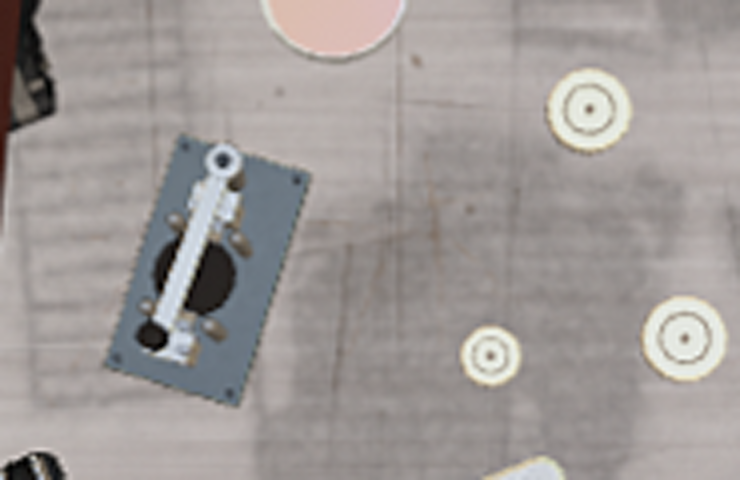

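The keeper hasn't moved: the knob is still at crop (152,335). The gripper shows at the left edge. I'll check where the TCP projects.

```bash
python3 - <<'E'
from h import *
import pickle
st=sense();s=snapshot('top');print(proj(s,st['position']),st['q'])
s2=snapshot('scene');print(proj(s2,st['position']))
a=s['img'][160:280,150:310];b=s2['img'][150:270,200:360]
cv2.imwrite('pics/t3.png',cv2.resize(np.hstack([a,b]),None,fx=2.5,fy=2.5,interpolation=2)[:,:,::-1])
w,T=wrist()
print('tip point in wrist img?',np.array(w['hand_eye']).round(3))
E
```

```text
[[222.0082862  201.92363553]] [ 2.21973046e-02  2.87539218e-01  1.60741793e+00  1.93369781e-04
  1.24063450e+00 -3.83777669e-01]
[[332.01494602 153.19594269]]
tip point in wrist img? [[ 0.     0.959  0.282  0.072]
 [ 1.     0.    -0.001  0.001]
 [-0.001  0.282 -0.959 -0.181]
 [ 0.     0.     0.     1.   ]]
```

View pics/t3.png

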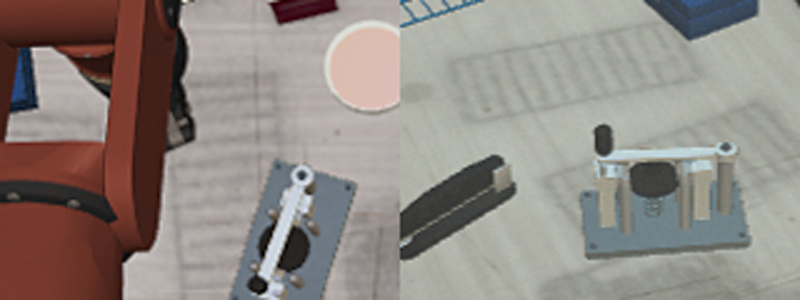

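The wrist image shows the fingertips about 153 mm from the camera, while the TCP should be at 191 mm. The real tips may therefore sit about 40 mm behind the reported TCP, so the fingers passed over the knob. I'll test this by probing the free bench here.

Call:
jog_arm(travel=[[0,0,0.1],[0,0,0.2],[0,0,0.3],[0,0,0.4],[0,0,0.4]], delta_rot=[[0,0,0],[0,0,0],[0,0,0],[0,0,0],[0,0,0]])

```text
time_s: 5.4
position: [0.6273, 0.0835, 0.0174]
orientation: [0.55, 0.835, -0.005, -0.007]
ft_force: [-2.4, -0.6, -1.5]
opening: 0.0256
grip_force: 0.0
```

Call:
jog_arm(travel=[[0,0,0.02],[0,0,0.04],[0,0,0.06],[0,0,0.07],[0,0,0.07]], delta_rot=[[0,0,0],[0,0,0],[0,0,0],[0,0,0],[0,0,0]])

```text
time_s: 5.82
position: [0.6367, 0.0835, 0.0066]
orientation: [0.55, 0.835, 0.0, 0.0]
ft_force: [-0.3, 0.4, 0.4]
opening: 0.0257
grip_force: 0.0
```

Call:
jog_arm(travel=[[0,0,0.01],[0,0,0.02],[0,0,0.03],[0,0,0.03],[0,0,0.03]], delta_rot=[[0,0,0],[0,0,0],[0,0,0],[0,0,0],[0,0,0]])

```text
time_s: 6.23
position: [0.6359, 0.0835, -0.0032]
orientation: [0.55, 0.835, -0.0, -0.0]
ft_force: [-0.5, -0.3, -0.6]
opening: 0.0259
grip_force: 0.0
```

```bash
python3 - <<'E'
from h import *
st=sense();print(st['position'],st['ft_force'])
s=snapshot('scene');p=proj(s,st['position'])[0];print(p)
u,v=p.astype(int);a=s['img'][v-60:v+40,u-60:u+60]
w,T=wrist();b=w['img'][220:420,200:440]
cv2.imwrite('pics/f1.png',np.hstack([cv2.resize(a,None,fx=3.2,fy=4,interpolation=2),cv2.resize(b,(400,400))])[:,:,::-1])
E
```

```text
[ 0.63594755  0.08348192 -0.00315934] [-0.53697512 -0.26427146 -0.60775274]
[330.08429857 207.94686232]
```

View pics/f1.png

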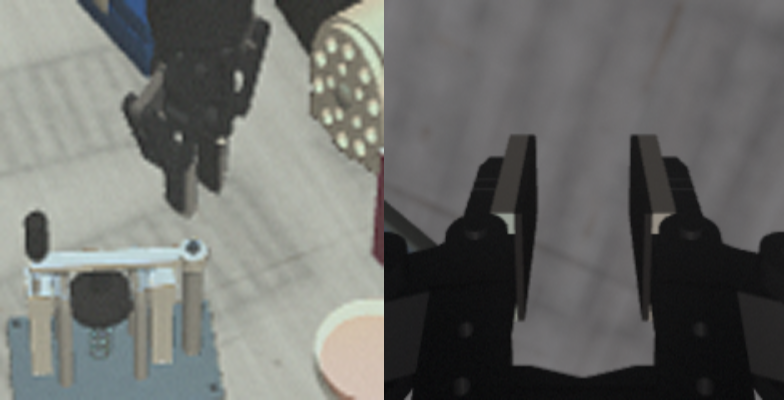

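The tips float about 35–40 mm above the reported TCP, and there is no contact even at z = -3 mm. I'll keep probing slowly to get the exact offset.

Call:
jog_arm(travel=[[0,0,0.02],[0,0,0.04],[0,0,0.06],[0,0,0.075],[0,0,0.075]], delta_rot=[[0,0,0],[0,0,0],[0,0,0],[0,0,0],[0,0,0]])

```text
time_s: 6.75
position: [0.6345, 0.0834, -0.0274]
orientation: [0.55, 0.835, -0.001, -0.001]
ft_force: [0.3, 0.0, 0.0]
opening: 0.0253
grip_force: 0.0
```

Call:
jog_arm(travel=[[0,0,0.005],[0,0,0.01],[0,0,0.015],[0,0,0.015],[0,0,0.015]], delta_rot=[[0,0,0],[0,0,0],[0,0,0],[0,0,0],[0,0,0]])

```text
time_s: 7.17
position: [0.6363, 0.0835, -0.0298]
orientation: [0.55, 0.835, 0.0, 0.0]
ft_force: [-0.3, 1.4, -0.3]
opening: 0.0256
grip_force: 0.0
```

Call:
jog_arm(travel=[[0,0,0.004],[0,0,0.008],[0,0,0.01],[0,0,0.01],[0,0,0.01]], delta_rot=[[0,0,0],[0,0,0],[0,0,0],[0,0,0],[0,0,0]])

```text
time_s: 7.58
position: [0.6361, 0.0835, -0.033]
orientation: [0.55, 0.835, -0.0, -0.0]
ft_force: [-0.2, -0.1, -0.5]
opening: 0.0256
grip_force: 0.0
```

Call:
jog_arm(travel=[[0,0,0.004],[0,0,0.008],[0,0,0.01],[0,0,0.01],[0,0,0.01]], delta_rot=[[0,0,0],[0,0,0],[0,0,0],[0,0,0],[0,0,0]])

```text
time_s: 8.0
position: [0.6361, 0.0835, -0.0361]
orientation: [0.55, 0.835, -0.0, -0.0]
ft_force: [-0.1, 0.9, 0.4]
opening: 0.0256
grip_force: 0.0
```

Call:
jog_arm(travel=[[0,0,0.004],[0,0,0.006],[0,0,0.006],[0,0,0.006],[0,0,0.006]], delta_rot=[[0,0,0],[0,0,0],[0,0,0],[0,0,0],[0,0,0]])

```text
time_s: 8.42
position: [0.6365, 0.0835, -0.0372]
orientation: [0.55, 0.835, 0.0, 0.0]
ft_force: [-1.9, -0.1, 4.2]
opening: 0.0256
grip_force: 2.2
```

Contact comes at reported z = -0.037, so the real tip height is reported z + 0.037 at this opening. I'll check the lateral offset and plan the swing again.

```bash
python3 - <<'E'
from h import *
w,T=wrist();H=np.array(w['hand_eye'])
g=cv2.cvtColor(w['img'],cv2.COLOR_RGB2GRAY).astype(int)
print(w['cx'],w['cy'],np.round(w['distortion'],3))
for u in (277,279,281,283,285,352,355,358,361,364): 
    print(u,g[274:300:2,u])
print(g[292,262:380:2])
o,d=ray(w,[(277,287.5),(289,287.5),(350,287.5),(362,287.5)],H)
print((o+d*((-.037-o[2])/d[:,2])[:,None]).round(4))
a=pose();print(a)
u=(*a[:2],.10,113.4);b=(*knob(0.03),.10,113.4);c=(*b[:2],.050,113.4)
x=(.489,.0195)
plan(line(a,u,5)+line(u,b,7)+line(b,c,3)+[(*knob(q),.05,113.4) for q in np.linspace(0.03,1.72,16)[1:]])
E
```

```text
319.0549232297041 243.5371197826536 [-0.013  0.     0.     0.     0.   ]
277 [100 100 102 102 101 101 100  60  59  60  57  59  58]
279 [ 99 100 101 102 101 101 101  60  58  59  59  59  59]
281 [100 102 101 101 100 100 100  60  60  59  60  59  59]
283 [101 101 101 100 100 101 101  60  60  59  58  59  56]
285 [102 103 103 102 102 102 102  59  56  49  40  27  24]
352 [109 109 109 108 107 108 108  45  32  25  22  24  23]
355 [110 109 109 108 108 106 106  60  59  60  59  60  53]
358 [110 109 108 107 107 107 107  60  60  60  59  60  59]
361 [108 109 107 105 105 104 104  59  60  59  58  58  59]
364 [107 107 105 103 103 101  99  89  81  69  59  59  58]
[105 102 101 101 100 100  66  59  60  58  58  60  27  23  32 108 108 107
 108 108 109 109 108 107 106 104 102 102 101 100  99  99 100 102 104 105
 107 106 108 109 110 110 111  33  23  25  59  59  60  60  59  69 101 100
 102 101 104 104 103]
[[ 0.0084 -0.0182 -0.037 ]
 [ 0.0084 -0.0127 -0.037 ]
 [ 0.0084  0.0153 -0.037 ]
 [ 0.0084  0.0208 -0.037 ]]
(np.float64(0.6365560734364336), np.float64(0.08353056643200285), np.float64(-0.03713930335973065
[... 607 characters left out ...]
0.0], [0.0, 0.0, 0.0], [0.0, 0.0, 0.0], [0.0, 0.0, 0.0], [0.0, 0.0, 0.0]]
travel [[0.028, 0.028, -0.0], [0.053, 0.06, -0.0], [0.074, 0.093, -0.0], [0.09, 0.129, -0.0], [0.103, 0.167, -0.0]] 
  rot [[0.0, 0.0, 0.0], [0.0, 0.0, 0.0], [0.0, 0.0, 0.0], [0.0, 0.0, 0.0], [0.0, 0.0, 0.0]]
travel [[0.009, 0.039, 0.0], [0.013, 0.078, 0.0], [0.012, 0.118, 0.0], [0.007, 0.158, 0.0], [-0.002, 0.196, 0.0]] 
  rot [[0.0, 0.0, 0.0], [0.0, 0.0, 0.0], [0.0, 0.0, 0.0], [0.0, 0.0, 0.0], [0.0, 0.0, 0.0]]
travel [[-0.014, 0.037, 0.0], [-0.031, 0.073, 0.0], [-0.053, 0.107, 0.0], [-0.078, 0.137, 0.0], [-0.106, 0.165, 0.0]] 
  rot [[0.0, 0.0, 0.0], [0.0, 0.0, 0.0], [0.0, 0.0, 0.0], [0.0, 0.0, 0.0], [0.0, 0.0, 0.0]]
```

Call:
jog_arm(travel=[[0,0,-0.091],[0,0,-0.183],[0,0,-0.274],[0,0,-0.366],[0,0,-0.457]], delta_rot=[[0,0,0],[0,0,0],[0,0,0],[0,0,0],[0,0,0]])

```text
time_s: 8.88
position: [0.6357, 0.0835, 0.0999]
orientation: [0.55, 0.835, -0.0, -0.0]
ft_force: [-0.3, -0.5, 0.4]
opening: 0.0256
grip_force: 0.0
```

Call:
jog_arm(travel=[[0.001,-0.076,0],[0.001,-0.152,0],[0.002,-0.228,0],[0.002,-0.304,0],[0.003,-0.38,0]], delta_rot=[[0,0,0],[0,0,0],[0,0,0],[0,0,0],[0,0,0]])

```text
time_s: 9.3
position: [0.5298, 0.039, 0.0987]
orientation: [0.55, 0.835, -0.0, -0.0]
ft_force: [-0.9, -0.2, 0.8]
opening: 0.0257
grip_force: 0.0
```

Call:
jog_arm(travel=[[0.001,-0.076,0],[0.001,-0.152,0],[0.001,-0.152,0],[0.001,-0.152,0],[0.001,-0.152,0]], delta_rot=[[0,0,0],[0,0,0],[0,0,0],[0,0,0],[0,0,0]])

```text
time_s: 9.72
position: [0.4899, 0.0217, 0.0995]
orientation: [0.55, 0.835, 0.0, 0.001]
ft_force: [-0.2, 0.5, 0.7]
opening: 0.0254
grip_force: 0.0
```

```bash
python3 - <<'E'
from h import *
print(np.round(pose(),4),knob(.03))
E
```

```text
[4.899000e-01 2.170000e-02 9.950000e-02 1.132166e+02] [0.48961042 0.02120626]
```

Call:
jog_arm(travel=[[0,0,0.04],[0,0,0.08],[0,0,0.12],[0,0,0.163],[0,0,0.163]], delta_rot=[[0,0,0],[0,0,0],[0,0,0],[0,0,0],[0,0,0]])

```text
time_s: 10.13
position: [0.488, 0.0222, 0.0481]
orientation: [0.55, 0.835, -0.001, -0.002]
ft_force: [-0.7, -0.2, -0.4]
opening: 0.0257
grip_force: 0.0
```

Call:
jog_arm(travel=[[0.028,0.028,0],[0.053,0.06,0],[0.074,0.093,0],[0.09,0.129,0],[0.103,0.167,0]], delta_rot=[[0,0,0],[0,0,0],[0,0,0],[0,0,0],[0,0,0]])

```text
time_s: 10.55
position: [0.5245, 0.0714, 0.0512]
orientation: [0.55, 0.835, 0.001, 0.001]
ft_force: [-1.2, -0.3, 0.4]
opening: 0.0257
grip_force: 0.6
```

Call:
jog_arm(travel=[[0.009,0.039,0],[0.013,0.078,0],[0.012,0.118,0],[0.007,0.158,0],[-0.002,0.196,0]], delta_rot=[[0,0,0],[0,0,0],[0,0,0],[0,0,0],[0,0,0]])

```text
time_s: 10.97
position: [0.5799, 0.0935, 0.0513]
orientation: [0.55, 0.835, 0.001, 0.001]
ft_force: [-1.4, 1.1, 0.5]
opening: 0.0257
grip_force: 0.4
```

Call:
jog_arm(travel=[[-0.014,0.037,0],[-0.031,0.073,0],[-0.053,0.107,0],[-0.078,0.137,0],[-0.106,0.165,0]], delta_rot=[[0,0,0],[0,0,0],[0,0,0],[0,0,0],[0,0,0]])

```text
time_s: 11.38
position: [0.638, 0.0834, 0.0513]
orientation: [0.55, 0.835, 0.001, 0.001]
ft_force: [-1.6, 0.3, 0.5]
opening: 0.0256
grip_force: 0.4
```

Call:
jog_arm(travel=[[0,0,0],[0,0,0],[0,0,-0.08],[0,0,-0.18],[0,0,-0.3]], delta_rot=[[0,0,0],[0,0,0],[0,0,0],[0,0,0],[0,0,0]])

```text
time_s: 11.8
position: [0.6329, 0.0832, 0.1388]
orientation: [0.55, 0.835, -0.001, -0.002]
ft_force: [-0.5, -0.0, 0.6]
opening: 0.0254
grip_force: 0.0
```

```bash
python3 - <<'E'
from h import *
p=pose();print(np.round(p,4),knob(1.72))
s=snapshot('top');t=s['img']
for q in (0.03,1.4,1.6,1.7):
    u,v=proj(s,[*knob(q),.1])[0].astype(int);print(q,u,v,t[v-1:v+2,u-1:u+2].mean())
for z in (0.05,.2):
    pass
# bar midpoint brightness by angle
for q in np.arange(0,1.8,.1):
    m=mag(.064-.06*np.cos(q),.06*np.sin(q));u,v=proj(s,[*m,.08])[0].round().astype(int);print(round(q,1),t[v,u],end=' ')
E
```

```text
[6.329000e-01 8.320000e-02 1.388000e-01 1.132448e+02] [0.63571905 0.0828234 ]
0.03 253 273 206.07407407407408
1.4 222 222 98.96296296296296
1.6 224 213 77.77777777777777
1.7 226 209 36.18518518518518
0.0 [39 36 34] 0.1 [40 37 36] 0.2 [39 35 33] 0.3 [77 83 89] 0.4 [108 120 131] 0.5 [120 121 124] 0.6 [163 156 155] 0.7 [176 170 167] 0.8 [172 166 163] 0.9 [159 152 150] 1.0 [166 160 157] 1.1 [161 152 148] 1.2 [156 151 150] 1.3 [168 162 159] 1.4 [170 163 160] 1.5 [161 155 152] 1.6 [73 66 52] 1.7 [203 211 221]
```

The keeper is open at about 1.7 rad: the knob is dark at its new place and the bar is bright there. Next I refine the stack axis from the exposed follower and plan the approach to cassette A.

```bash
python3 - <<'E'
from h import *
s=snapshot('top');g=s['img'].max(2)
u0,v0=proj(s,[*MO,.056])[0].round().astype(int)
m=(g[v0-15:v0+15,u0-15:u0+15]<60).astype(np.uint8)
n,l,st,c=cv2.connectedComponentsWithStats(m);i=1+st[1:,4].argmax()
k=max(cv2.findContours((l==i).astype(np.uint8),0,2)[0],key=cv2.contourArea)
e=cv2.minEnclosingCircle(k);f=cv2.fitEllipse(k);print(st[i],e,f)
for cc in (c[i],e[0],f[0]): print(plane(s,[np.array(cc)+[u0-15,v0-15]],.056)[0].round(4))
h=cv2.cvtColor(s['img'],cv2.COLOR_RGB2HSV); m=((h[...,0]>95)&(h[...,0]<125)&(h[...,1]>35)).astype(np.uint8); m[:, :235]=0;m[:,300:]=0;m[:215]=0;m[300:]=0
k=max(cv2.findContours(m,0,2)[0],key=cv2.contourArea);P=plane(s,cv2.convexHull(k).reshape(-1,2),.01)
a=cv2.minAreaRect((P[:,:2]*1000).astype(np.float32));print(a)
a=pose();b=(*a[:2],.16,a[3]);c=(.6317,-.2237,.16,163);d=(*c[:2],.03,163)
plan(line(a,c,10)+line(c,d,5))
E
```

```text
[  6   6  20  20 295] ((15.19565200805664, 15.15217399597168), 10.068158149719238) ((15.049184799194336, 15.357850074768066), (17.878738403320312, 19.658784866333008), 104.23900604248047)
[0.5285 0.006  0.056 ]
[0.529  0.0059 0.056 ]
[0.5285 0.0062 0.056 ]
((537.25439453125, 3.5975418090820312), (79.11911010742188, 141.68728637695312), 72.91107940673828)
travel [[-0.093, -0.043, -0.004], [-0.186, -0.086, -0.007], [-0.279, -0.13, -0.011], [-0.371, -0.173, -0.015], [-0.464, -0.216, -0.019]] 
  rot [[0.009, 0.004, -0.055], [0.009, 0.004, -0.111], [0.009, 0.005, -0.166], [0.008, 0.005, -0.221], [0.008, 0.006, -0.276]]
travel [[-0.066, -0.078, -0.004], [-0.132, -0.157, -0.007], [-0.198, -0.235, -0.011], [-0.264, -0.313, -0.014], [-0.33, -0.392, -0.018]] 
  rot [[0.0, 0.0, -0.055], [0.0, 0.0, -0.111], [0.0, 0.0, -0.166], [0.0, 0.0, -0.221], [0.0, 0.0, -0.276]]
travel [[0.0, 0.0, 0.087], [0.0, 0.0, 0.173], [0.0, 0.0, 0.26], [0.0, 0.0, 0.347], [0.0, 0.0, 0.433]] 
  rot [[0.0, 0.0, 0.0], [0.0, 0.0, 0.0], [0.0, 0.0, 0.0], [0.0, 0.0, 0.0], [0.0, 0.0, 0.0]]
```

Axis (0.5288, 0.006) and yaw -17° are confirmed. Now to cassette A.

Call:
jog_arm(travel=[[-0.093,-0.043,-0.004],[-0.186,-0.086,-0.007],[-0.279,-0.13,-0.011],[-0.371,-0.173,-0.015],[-0.464,-0.216,-0.019]], delta_rot=[[0,0,-0.055],[0,0,-0.111],[0,0,-0.166],[0,0,-0.221],[0,0,-0.276]], grip=0.8, squeeze=50)

```text
time_s: 12.32
position: [0.6305, -0.0715, 0.1464]
orientation: [0.355, 0.935, 0.0, 0.001]
ft_force: [0.7, 0.3, 0.2]
opening: 0.0677
grip_force: 0.0
```

Call:
jog_arm(travel=[[-0.066,-0.078,-0.004],[-0.132,-0.157,-0.007],[-0.198,-0.235,-0.011],[-0.264,-0.313,-0.014],[-0.33,-0.392,-0.018]], delta_rot=[[0,0,-0.055],[0,0,-0.111],[0,0,-0.166],[0,0,-0.221],[0,0,-0.276]])

```text
time_s: 12.73
position: [0.6256, -0.2254, 0.1517]
orientation: [0.146, 0.989, -0.0, 0.0]
ft_force: [0.8, 0.0, -1.0]
opening: 0.0683
grip_force: 0.0
```

Call:
jog_arm(travel=[[0,0,0.1],[0,0,0.2],[0,0,0.3],[0,0,0.4],[0,0,0.4]], delta_rot=[[0,0,0],[0,0,0],[0,0,0],[0,0,0],[0,0,0]])

```text
time_s: 13.15
position: [0.6197, -0.2213, 0.0237]
orientation: [0.149, 0.989, 0.002, -0.006]
ft_force: [-1.2, 0.6, -1.6]
opening: 0.0684
grip_force: 0.0
```

Call:
jog_arm(travel=[[0,0,0],[0,0,0],[0,0,0],[0,0,0],[0,0,0]], delta_rot=[[0,0,0],[0,0,0],[0,0,0],[0,0,0],[0,0,0]])

```text
time_s: 13.57
position: [0.6274, -0.2251, 0.0342]
orientation: [0.149, 0.989, -0.001, 0.002]
ft_force: [-0.2, -0.5, -0.5]
opening: 0.0686
grip_force: 0.0
```

```bash
cat >> h.py <<'E'
def disc(s,T,c0,z=.0125,r=45):
    """white disc centre near c0 from the wrist image"""
    H=np.linalg.inv(T);u,v=proj({**s,'world_to_cam':H},[*c0,z])[0].round().astype(int)
    y0,x0=max(v-r,0),max(u-r,0);m=(s['img'][y0:v+r,x0:u+r].min(2)>150).astype(np.uint8)
    m=cv2.morphologyEx(m,cv2.MORPH_CLOSE,np.ones((7,7)))
    k=cv2.convexHull(max(cv2.findContours(m,0,2)[0],key=cv2.contourArea))+np.array([x0,y0])
    P=plane(s,k.reshape(-1,2),z,T);(c,rad)=cv2.minEnclosingCircle((P[:,:2]*1000).astype(np.float32))
    return (u,v),np.round(c,1),round(rad,1),len(k)
E
python3 - <<'E'
from h import *
a=pose();print(np.round(a,4));s,T=wrist();print(disc(s,T,(.6317,-.2237)))
u,v=disc(s,T,(.6317,-.2237))[0];print(s['img'][v,u-60:u+60:4].min(1),s['img'][v-60:v+60:4,u].min(1))
t=(.6317,-.2237,.0,163);plan(line(a,t,3)+[t]*2)
E
```

```text
[ 6.274000e-01 -2.251000e-01  3.420000e-02  1.629198e+02]Traceback (most recent call last):
  File "<stdin>", line 2, in <module>
  File "h.py", line 47, in disc
    k=cv2.convexHull(max(cv2.findContours(m,0,2)[0],key=cv2.contourArea))+np.array([x0,y0])
                     ~~~^^^^^^^^^^^^^^^^^^^^^^^^^^^^^^^^^^^^^^^^^^^^^^^^
ValueError: max() iterable argument is empty
```

```bash
sed -i "s/m=(s\['img'\]\[y0:v+r,x0:u+r\].min(2)>150).astype(np.uint8)/m=cv2.threshold(s['img'][y0:v+r,x0:u+r].min(2),0,1,cv2.THRESH_OTSU)[1]/" h.py
python3 - <<'E'
from h import *
a=pose();print(np.round(a,4));s,T=wrist();print(s['img'].shape)
H=np.linalg.inv(T);u,v=proj({**s,'world_to_cam':H},[.6317,-.2237,.0125])[0].round().astype(int);print(u,v)
print(s['img'][v,max(u-80,0):u+80:5].min(1),s['img'][max(v-80,0):v+80:5,u].min(1))
print(disc(s,T,(.6317,-.2237),r=60))
t=(.6317,-.2237,.0,163);plan(line(a,t,3)+[t]*2)
E
```

```text
[ 6.270000e-01 -2.249000e-01  3.370000e-02  1.629188e+02]
(480, 640, 3)
322 267
[114 113 113 113 114 114 115 112 111 147 146 148 123 147 147 147  80  99
 146 146 146  81 147 146 110 114 114 114 112 114 111 113] [100 101  97  99 104 105 108 109  60 116 147 147  81 148 146 146  80  82
 147 146 147 144 146 146 109 107 101  97 100 105 115 112]
((np.int64(322), np.int64(267)), array([ 633.1, -223.3]), 24.0, 31)
travel [[-0.006, 0.003, 0.036], [-0.01, 0.006, 0.073], [-0.015, 0.008, 0.111], [-0.015, 0.008, 0.111], [-0.015, 0.008, 0.111]] 
  rot [[-0.0, 0.002, -0.0], [-0.0, 0.002, -0.001], [-0.0, 0.002, -0.001], [-0.0, 0.002, -0.001], [-0.0, 0.002, -0.001]]
```

Wrist and fixed views agree on A to within about 1.5 mm. I'll descend and grip.

Call:
jog_arm(travel=[[-0.008,0.004,0.05],[-0.015,0.008,0.1],[-0.015,0.008,0.15],[-0.015,0.008,0.2],[-0.015,0.008,0.22]], delta_rot=[[0,0,0],[0,0,0],[0,0,0],[0,0,0],[0,0,0]])

```text
time_s: 14.08
position: [0.6273, -0.2218, -0.0395]
orientation: [0.149, 0.989, 0.001, -0.004]
ft_force: [-0.3, 0.2, -0.1]
opening: 0.0685
grip_force: 0.0
```

Call:
jog_arm(travel=[[0,0,0.01],[0,0,0.013],[0,0,0.013],[0,0,0.013],[0,0,0.013]], delta_rot=[[0,0,0],[0,0,0],[0,0,0],[0,0,0],[0,0,0]])

```text
time_s: 14.5
position: [0.6317, -0.2239, -0.0371]
orientation: [0.149, 0.989, -0.0, 0.001]
ft_force: [-0.1, -0.7, -0.1]
opening: 0.0679
grip_force: 0.0
```

Call:
jog_arm(travel=[[0,0,0],[0,0,0],[0,0,0],[0,0,0],[0,0,0]], delta_rot=[[0,0,0],[0,0,0],[0,0,0],[0,0,0],[0,0,0]], grip=0.4)

```text
time_s: 14.92
position: [0.6319, -0.2239, -0.0368]
orientation: [0.149, 0.989, -0.0, 0.001]
ft_force: [-1.2, -0.0, 5.8]
opening: 0.0471
grip_force: 51.9
```

```bash
python3 - <<'E'
from h import *
st=sense();a=pose();print(np.round(a,4),st['opening'],st['grip_force'],st['ft_force'])
u=(*a[:2],.09,163);b=(.5288,.006,.09,163);plan(line(a,u,5)+line(u,b,8)+[b]*2)
E
```

```text
[ 6.319000e-01 -2.239000e-01 -3.680000e-02  1.629119e+02] 0.04705926003135948 51.87287501525134 [-1.16276985 -0.02007799  5.78148552]
travel [[-0.0, -0.0, -0.085], [-0.0, -0.0, -0.169], [-0.001, -0.0, -0.254], [-0.001, -0.0, -0.338], [-0.001, -0.0, -0.423]] 
  rot [[-0.0, 0.002, -0.0], [-0.0, 0.002, -0.0], [-0.0, 0.002, -0.001], [-0.0, 0.002, -0.001], [-0.0, 0.002, -0.001]]
travel [[0.069, 0.079, 0.0], [0.138, 0.158, 0.0], [0.207, 0.237, 0.0], [0.276, 0.316, 0.0], [0.345, 0.395, 0.0]] 
  rot [[0.0, 0.0, 0.0], [0.0, 0.0, 0.0], [0.0, 0.0, 0.0], [0.0, 0.0, 0.0], [0.0, 0.0, 0.0]]
travel [[0.069, 0.079, 0.0], [0.138, 0.158, 0.0], [0.207, 0.237, 0.0], [0.207, 0.237, 0.0], [0.207, 0.237, 0.0]] 
  rot [[0.0, 0.0, 0.0], [0.0, 0.0, 0.0], [0.0, 0.0, 0.0], [0.0, 0.0, 0.0], [0.0, 0.0, 0.0]]
```

The opening of 47 mm is a little under the 50 mm cassette. That could be pad give or a grip on the bevel. I'll lift a little and see whether it holds.

Call:
jog_arm(travel=[[0,0,-0.04],[0,0,-0.1],[0,0,-0.2],[0,0,-0.3],[0,0,-0.423]], delta_rot=[[0,0,0],[0,0,0],[0,0,0],[0,0,0],[0,0,0]])

```text
time_s: 15.33
position: [0.6283, -0.2223, 0.0875]
orientation: [0.149, 0.989, 0.001, -0.003]
ft_force: [-0.2, -0.3, -1.1]
opening: 0.0472
grip_force: 51.6
```

```bash
python3 - <<'E'
from h import *
st=sense();a=pose();print(np.round(a,4),st['opening'],st['grip_force'],st['ft_force'])
w,T=wrist();b=w['img'][220:400,220:420]
s=snapshot('scene');u,v=proj(s,[*a[:2],a[2]+.045])[0].astype(int);A=s['img'][v-40:v+40,u-45:u+45]
cv2.imwrite('pics/g1.png',np.hstack([cv2.resize(A,(405,360),interpolation=2),cv2.resize(b,(394,360))])[:,:,::-1])
E
```

```text
[ 6.283000e-01 -2.223000e-01  8.750000e-02  1.629067e+02] 0.04724119539058844 51.57860250212252 [-0.20338394 -0.31717153 -1.05778326]
```

View pics/g1.png

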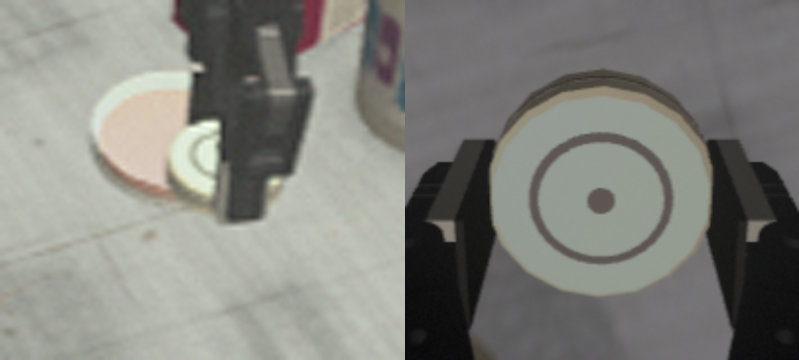

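The cassette is held level and centred between the pads, bottom near the tips. Now I carry it over the magazine.

Call:
jog_arm(travel=[[0.05,0.06,0],[0.11,0.125,0],[0.17,0.195,0],[0.23,0.264,0],[0.29,0.332,0]], delta_rot=[[0,0,0],[0,0,0],[0,0,0],[0,0,0],[0,0,0]])

```text
time_s: 15.85
position: [0.5752, -0.1014, 0.0879]
orientation: [0.149, 0.989, 0.0, -0.001]
ft_force: [1.5, 0.8, -0.1]
opening: 0.0473
grip_force: 51.6
```

Call:
jog_arm(travel=[[0.06,0.068,0],[0.12,0.136,0],[0.18,0.204,0],[0.23,0.265,0],[0.262,0.3,0]], delta_rot=[[0,0,0],[0,0,0],[0,0,0],[0,0,0],[0,0,0]])

```text
time_s: 16.27
position: [0.5259, 0.0087, 0.0878]
orientation: [0.148, 0.989, 0.0, -0.001]
ft_force: [-0.4, -0.3, -0.4]
opening: 0.0475
grip_force: 51.6
```

Call:
jog_arm(travel=[[0,0,0],[0,0,0],[0,0,0],[0,0,0],[0,0,0]], delta_rot=[[0,0,0],[0,0,0],[0,0,0],[0,0,0],[0,0,0]])

```text
time_s: 16.68
position: [0.5287, 0.0055, 0.0887]
orientation: [0.149, 0.989, -0.0, 0.0]
ft_force: [-0.5, -0.4, -0.4]
opening: 0.0471
grip_force: 51.6
```

```bash
python3 - <<'E'
from h import *
st=sense();a=pose();print(np.round(a,4),st['opening'],st['ft_force'])
w,T=wrist()
print('cass',disc(w,T,a[:2],z=a[2]+.0495,r=75), 'tcp mm',np.round(np.array(a[:2])*1000,1))
b=(.5288,.006,.045,163);plan(line(a,(*b[:2],a[2],163),2)+line((*b[:2],a[2],163),b,3))
E
```

```text
[5.287000e-01 5.500000e-03 8.870000e-02 1.628344e+02] 0.04714013411351907 [-0.48548266 -0.44801491 -0.36677834]
cass ((np.int64(317), np.int64(315)), array([530.9,   5.4]), 47.2, 6) tcp mm [528.7   5.5]
travel [[-0.0, 0.001, -0.0], [-0.0, 0.002, -0.0], [-0.0, 0.002, 0.048], [-0.0, 0.002, 0.097], [-0.0, 0.002, 0.146]] 
  rot [[-0.0, 0.0, -0.001], [-0.0, 0.0, -0.002], [-0.0, 0.0, -0.002], [-0.0, 0.0, -0.002], [-0.0, 0.0, -0.002]]
```

Call:
jog_arm(travel=[[0,0.002,0.04],[0,0.002,0.08],[0,0.002,0.12],[0,0.002,0.16],[0,0.002,0.16]], delta_rot=[[0,0,0],[0,0,0],[0,0,0],[0,0,0],[0,0,0]])

```text
time_s: 17.15
position: [0.5246, 0.0074, 0.0364]
orientation: [0.149, 0.989, -0.0, -0.004]
ft_force: [-1.1, -0.1, -0.9]
opening: 0.0475
grip_force: 51.6
```

Call:
jog_arm(travel=[[0,0,0.01],[0,0,0.02],[0,0,0.03],[0,0,0.035],[0,0,0.035]], delta_rot=[[0,0,0],[0,0,0],[0,0,0],[0,0,0],[0,0,0]])

```text
time_s: 17.57
position: [0.5283, 0.0071, 0.0301]
orientation: [0.149, 0.989, 0.0, 0.0]
ft_force: [-0.8, -0.5, 0.4]
opening: 0.0475
grip_force: 51.6
```

Call:
jog_arm(travel=[[0,-0.003,0.01],[0,-0.003,0.02],[0,-0.003,0.03],[0,-0.003,0.03],[0,-0.003,0.03]], delta_rot=[[0,0,0],[0,0,0],[0,0,0],[0,0,0],[0,0,0]])

```text
time_s: 17.98
position: [0.5285, 0.0061, 0.0215]
orientation: [0.149, 0.989, 0.0, 0.0]
ft_force: [-0.3, 0.3, 2.3]
opening: 0.0477
grip_force: 51.9
```

Call:
jog_arm(travel=[[0,0,0.01],[0,0,0.02],[0,0,0.03],[0,0,0.03],[0,0,0.03]], delta_rot=[[0,0,0],[0,0,0],[0,0,0],[0,0,0],[0,0,0]])

```text
time_s: 18.4
position: [0.5302, 0.0057, 0.0153]
orientation: [0.148, 0.989, -0.0, 0.002]
ft_force: [-4.0, -0.2, 16.3]
opening: 0.0477
grip_force: 55.6
```

Call:
jog_arm(travel=[[0,0,0.01],[0,0,0.02],[0,0,0.025],[0,0,0.025],[0,0,0.025]], delta_rot=[[0,0,0],[0,0,0],[0,0,0],[0,0,0],[0,0,0]])

```text
time_s: 18.82
position: [0.53, 0.0058, 0.006]
orientation: [0.149, 0.989, -0.0, 0.002]
ft_force: [1.6, 0.1, 5.4]
opening: 0.0472
grip_force: 57.0
```

```bash
python3 - <<'E'
from h import *
st=sense();a=pose();print(np.round(a,4),st['opening'],st['ft_force'],st['wrist_torque'],R.from_quat(st['orientation']).as_matrix()[:,2].round(4))
E
```

```text
[5.30000e-01 5.80000e-03 6.00000e-03 1.62916e+02] 0.04724239377531855 [1.55117101 0.08231827 5.35908053] [-0.08405177 -0.1485778  -0.0014024 ] [ 4.e-03 -7.e-04 -1.e+00]
```

Call:
jog_arm(travel=[[0,0,0.006],[0,0,0.012],[0,0,0.015],[0,0,0.015],[0,0,0.015]], delta_rot=[[0,0,0],[0,0,0],[0,0,0],[0,0,0],[0,0,0]])

```text
time_s: 19.23
position: [0.53, 0.0058, 0.0012]
orientation: [0.149, 0.989, -0.0, 0.002]
ft_force: [1.6, -0.9, 4.2]
opening: 0.0474
grip_force: 57.0
```

Call:
jog_arm(travel=[[0,0,0],[0,0,0],[0,0,0],[0,0,0],[0,0,0]], delta_rot=[[0,0,0],[0,0,0],[0,0,0],[0,0,0],[0,0,0]], grip=0.8)

```text
time_s: 19.65
position: [0.5271, 0.0064, -0.0006]
orientation: [0.149, 0.989, 0.0, -0.001]
ft_force: [-0.6, 0.5, -0.1]
opening: 0.0681
grip_force: 0.0
```

Call:
jog_arm(travel=[[0,0,-0.05],[0,0,-0.12],[0,0,-0.2],[0,0,-0.3],[0,0,-0.35]], delta_rot=[[0,0,0],[0,0,0],[0,0,0],[0,0,0],[0,0,0]])

```text
time_s: 20.07
position: [0.5296, 0.0061, 0.1082]
orientation: [0.149, 0.989, 0.0, 0.002]
ft_force: [1.5, -0.0, 0.3]
opening: 0.0682
grip_force: 0.0
```

```bash
python3 - <<'E'
from h import *
st=sense();a=pose();print(np.round(a,4),st['opening'],st['ft_force'])
b=(.4948,-.2778,.105,163);c=(*b[:2],.034,163);plan(line(a,b,10)+line(b,c,3)+[c]*2)
E
```

```text
[5.296000e-01 6.100000e-03 1.082000e-01 1.629124e+02] 0.06822073763695133 [ 1.52566351 -0.0465094   0.30952512]
travel [[-0.017, -0.094, 0.001], [-0.033, -0.188, 0.002], [-0.05, -0.282, 0.003], [-0.067, -0.375, 0.004], [-0.084, -0.469, 0.005]] 
  rot [[0.0, 0.002, -0.0], [0.0, 0.002, -0.0], [0.0, 0.002, -0.0], [0.0, 0.002, -0.0], [0.0, 0.002, -0.0]]
travel [[-0.017, -0.094, 0.001], [-0.033, -0.188, 0.002], [-0.05, -0.282, 0.003], [-0.067, -0.375, 0.004], [-0.083, -0.469, 0.005]] 
  rot [[0.0, 0.0, -0.0], [0.0, 0.0, -0.0], [0.0, 0.0, -0.0], [0.0, 0.0, -0.0], [0.0, 0.0, -0.0]]
travel [[0.0, 0.0, 0.079], [0.0, 0.0, 0.158], [0.0, 0.0, 0.237], [0.0, 0.0, 0.237], [0.0, 0.0, 0.237]] 
  rot [[0.0, 0.0, 0.0], [0.0, 0.0, 0.0], [0.0, 0.0, 0.0], [0.0, 0.0, 0.0], [0.0, 0.0, 0.0]]
```

Call:
jog_arm(travel=[[-0.017,-0.094,0],[-0.033,-0.188,0],[-0.05,-0.282,0],[-0.067,-0.375,0],[-0.084,-0.469,0]], delta_rot=[[0,0,0],[0,0,0],[0,0,0],[0,0,0],[0,0,0]])

```text
time_s: 20.48
position: [0.5101, -0.1366, 0.1049]
orientation: [0.148, 0.989, 0.0, -0.0]
ft_force: [0.2, -0.4, -0.5]
opening: 0.0683
grip_force: 0.0
```

Call:
jog_arm(travel=[[-0.017,-0.094,0],[-0.033,-0.188,0],[-0.05,-0.282,0],[-0.067,-0.375,0],[-0.083,-0.469,0]], delta_rot=[[0,0,0],[0,0,0],[0,0,0],[0,0,0],[0,0,0]])

```text
time_s: 20.9
position: [0.4925, -0.2786, 0.1047]
orientation: [0.149, 0.989, 0.0, -0.0]
ft_force: [0.6, 0.4, 0.2]
opening: 0.0684
grip_force: 0.0
```

Call:
jog_arm(travel=[[0,0,0.079],[0,0,0.158],[0,0,0.237],[0,0,0.237],[0,0,0.237]], delta_rot=[[0,0,0],[0,0,0],[0,0,0],[0,0,0],[0,0,0]])

```text
time_s: 21.32
position: [0.4913, -0.2761, 0.0321]
orientation: [0.149, 0.989, 0.001, -0.002]
ft_force: [0.2, 0.6, 0.5]
opening: 0.0688
grip_force: 0.0
```

Call:
jog_arm(travel=[[0,0,0],[0,0,0],[0,0,0],[0,0,0],[0,0,0]], delta_rot=[[0,0,0],[0,0,0],[0,0,0],[0,0,0],[0,0,0]])

```text
time_s: 21.73
position: [0.494, -0.2779, 0.0352]
orientation: [0.148, 0.989, -0.0, 0.001]
ft_force: [-0.0, -0.7, 0.3]
opening: 0.0687
grip_force: 0.0
```

```bash
python3 - <<'E'
from h import *
st=sense();a=pose();print(np.round(a,4),st['opening'],st['ft_force'])
w,T=wrist();print('B',disc(w,T,(.4948,-.2778),r=60))
crops=[]
for n in('top','scene'):
    s=snapshot(n);u,v=proj(s,[*MO,.056])[0].round().astype(int)
    crops.append(cv2.resize(s['img'][v-30:v+30,u-33:u+33],(396,360),interpolation=2))
    im=s['img'][v-16:v+16,u-16:u+16];m=((im.min(2)>185)&(im.max(2).astype(int)-im[...,2]>8)).astype(np.uint8);m=cv2.morphologyEx(m,cv2.MORPH_CLOSE,np.ones((3,3)))
    k=max(cv2.findContours(m,0,2)[0],key=cv2.contourArea);e=cv2.fitEllipse(cv2.convexHull(k))
    print(n,e,plane(s,[np.array(e[0])+[u-16,v-16]],.056)[0].round(4))
cv2.imwrite('pics/m2.png',np.hstack(crops)[:,:,::-1])
t=(.4948,-.2778,-.031,163);plan(line(a,t,5))
E
```

```text
[ 4.940000e-01 -2.779000e-01  3.520000e-02  1.629231e+02] 0.06868067131466402 [-0.00605946 -0.65865908  0.28127642]
B ((np.int64(318), np.int64(261)), array([ 496.5, -277.6]), 24.1, 39)
top ((15.646439552307129, 16.870418548583984), (19.74457550048828, 20.289793014526367), 13.732592582702637) [0.5273 0.0071 0.056 ]
scene ((15.082144737243652, 15.426298141479492), (14.943670272827148, 20.892833709716797), 82.84346771240234) [0.5275 0.0071 0.056 ]
travel [[-0.002, -0.0, 0.042], [-0.003, 0.0, 0.086], [-0.003, 0.0, 0.13], [-0.004, 0.001, 0.174], [-0.004, 0.001, 0.218]] 
  rot [[-0.0, 0.0, -0.0], [-0.0, 0.0, -0.0], [-0.0, 0.0, -0.001], [-0.0, 0.0, -0.001], [-0.0, 0.0, -0.001]]
```

View pics/m2.png

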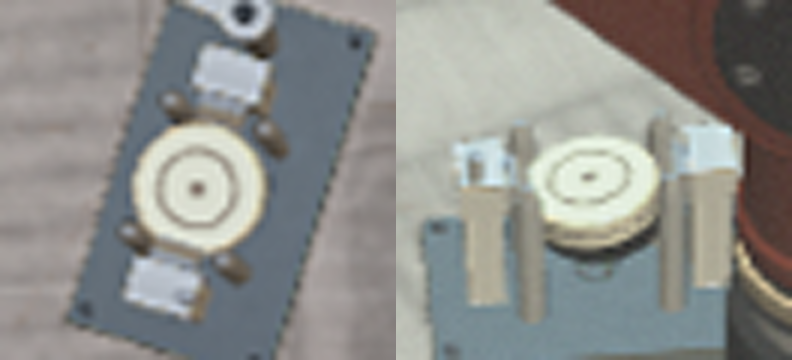

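Cassette A is in the magazine, level and centred. But its whole rim is visible in the top crop, so the catches may be riding on its side instead of over the top. I'll press it down further with the fingers at the calibrated opening, taking a numeric baseline of the rim first.

```bash
cat >> h.py <<'E'
def rim():
    for n in ('top','scene'):
        s=snapshot(n);print(n)
        for lab,ux,uy in(('+x',1,0),('-x',-1,0),('-y',0,-1)):
            print(lab,[tuple(int(v) for v in cv2.remap(s['img'],*[np.float32([[c]]) for c in proj(s,[*mag(ux*r,uy*r),.056])[0]],1)[0,0]) for r in np.arange(.012,.029,.002)])
E
python3 - <<'E'
from h import *
rim();a=pose();b=(*a[:2],.10,163);c=(.5284,.0065,.10,163);d=(*c[:2],.03,163);plan(line(a,b,5)+line(b,c,10)+line(c,d,5))
E
```

```text
top
+x [(168, 163, 151), (197, 197, 183), (219, 223, 209), (221, 224, 210), (222, 225, 206), (205, 204, 180), (141, 137, 130), (130, 121, 110), (138, 131, 121)]
-x [(220, 223, 211), (214, 217, 203), (163, 157, 146), (195, 196, 182), (219, 222, 209), (207, 210, 200), (163, 161, 154), (137, 128, 116), (143, 141, 131)]
-y [(182, 180, 168), (180, 176, 163), (209, 211, 198), (219, 222, 211), (224, 226, 210), (206, 205, 182), (157, 154, 134), (104, 107, 108), (99, 110, 122)]
scene
+x [(201, 209, 188), (221, 231, 214), (228, 238, 222), (228, 237, 222), (227, 235, 217), (206, 209, 182), (164, 169, 160), (154, 161, 160), (158, 169, 168)]
-x [(228, 238, 221), (220, 229, 211), (201, 208, 189), (198, 206, 188), (222, 232, 216), (219, 230, 215), (186, 201, 195), (160, 167, 164), (156, 161, 154)]
-y [(182, 186, 169), (209, 218, 200), (225, 235, 219), (228, 238, 222), (229, 238, 225), (227, 236, 224), (215, 221, 199), (202, 202, 176), (187, 181, 154)]
travel [[-0.0, -0.0, -0.044], [-0.0, -0.0, -0.088], [-0.0, -0.0, -0.132], [-0.0, -0.0, -0.176], [-0.0, -0.0, -0.22]] 
  rot [[-0.0, 0.0, -0.0], [-0.0, 0.0, -0.0], [-0.0, 0.0, -0.001], [-0.0, 0.0, -0.001], [-0.0, 0.0, -0.001]]
travel [[0.016, 0.094, 0.0], [0.033, 0.188, 0.0], [0.049, 0.282, 0.0], [0.066, 0.376, 0.0], [0.082, 0.47, 0.0]] 
  rot [[0.0, 0.0, 0.0], [0.0, 0.0, 0.0], [0.0, 0.0, 0.0], [0.0, 0.0, 0.0], [0.0, 0.0, 0.0]]
travel [[0.016, 0.094, 0.0], [0.033, 0.188, 0.0], [0.049, 0.282, 0.0], [0.066, 0.376, 0.0], [0.082, 0.47, 0.0]] 
  rot [[0.0, 0.0, 0.0], [0.0, 0.0, 0.0], [0.0, 0.0, 0.0], [0.0, 0.0, 0.0], [0.0, 0.0, 0.0]]
travel [[-0.0, -0.0, 0.047], [-0.0, -0.0, 0.093], [-0.0, -0.0, 0.14], [-0.0, -0.0, 0.187], [-0.0, -0.0, 0.233]] 
  rot [[0.0, 0.0, 0.0], [0.0, 0.0, 0.0], [0.0, 0.0, 0.0], [0.0, 0.0, 0.0], [0.0, 0.0, 0.0]]
```

The rim is bare at both ±x catches, so A is not latched. I'm going back to press it.

Call:
jog_arm(travel=[[0,0,-0.044],[0,0,-0.088],[0,0,-0.132],[0,0,-0.176],[0,0,-0.22]], delta_rot=[[0,0,0],[0,0,0],[0,0,0],[0,0,0],[0,0,0]], grip=0.3)

```text
time_s: 22.4
position: [0.4939, -0.278, 0.1025]
orientation: [0.149, 0.989, -0.001, 0.001]
ft_force: [0.0, 0.1, 0.3]
opening: 0.0255
grip_force: 0.0
```

Call:
jog_arm(travel=[[0.016,0.094,0],[0.033,0.188,0],[0.049,0.282,0],[0.066,0.376,0],[0.082,0.47,0]], delta_rot=[[0,0,0],[0,0,0],[0,0,0],[0,0,0],[0,0,0]])

```text
time_s: 22.82
position: [0.5117, -0.1345, 0.1017]
orientation: [0.149, 0.989, -0.0, 0.001]
ft_force: [0.5, -0.1, -0.4]
opening: 0.0254
grip_force: 0.0
```

Call:
jog_arm(travel=[[0.016,0.094,0],[0.033,0.188,0],[0.049,0.282,0],[0.066,0.376,0],[0.082,0.47,0]], delta_rot=[[0,0,0],[0,0,0],[0,0,0],[0,0,0],[0,0,0]])

```text
time_s: 23.23
position: [0.5297, 0.0079, 0.1017]
orientation: [0.149, 0.989, 0.0, 0.001]
ft_force: [0.3, 0.3, 0.1]
opening: 0.0252
grip_force: 0.0
```

Call:
jog_arm(travel=[[0,0,0],[0,0,0.05],[0,0,0.1],[0,0,0.16],[0,0,0.2]], delta_rot=[[0,0,0],[0,0,0],[0,0,0],[0,0,0],[0,0,0]])

```text
time_s: 23.65
position: [0.5289, 0.0061, 0.0398]
orientation: [0.149, 0.989, -0.0, -0.0]
ft_force: [-0.8, 0.1, -0.7]
opening: 0.0255
grip_force: 0.0
```

Call:
jog_arm(travel=[[0,0,0.01],[0,0,0.02],[0,0,0.03],[0,0,0.03],[0,0,0.03]], delta_rot=[[0,0,0],[0,0,0],[0,0,0],[0,0,0],[0,0,0]])

```text
time_s: 24.07
position: [0.5297, 0.0063, 0.0317]
orientation: [0.149, 0.989, 0.0, 0.001]
ft_force: [-0.1, 0.2, -0.2]
opening: 0.0255
grip_force: 0.0
```

Call:
jog_arm(travel=[[0,0,0.01],[0,0,0.02],[0,0,0.028],[0,0,0.028],[0,0,0.028]], delta_rot=[[0,0,0],[0,0,0],[0,0,0],[0,0,0],[0,0,0]])

```text
time_s: 24.48
position: [0.5288, 0.0066, 0.0224]
orientation: [0.149, 0.989, 0.0, -0.0]
ft_force: [-0.2, 0.5, -0.1]
opening: 0.0255
grip_force: 0.0
```

Call:
jog_arm(travel=[[0,0,0.004],[0,0,0.008],[0,0,0.012],[0,0,0.012],[0,0,0.012]], delta_rot=[[0,0,0],[0,0,0],[0,0,0],[0,0,0],[0,0,0]])

```text
time_s: 24.9
position: [0.5289, 0.0066, 0.0189]
orientation: [0.149, 0.989, 0.0, -0.0]
ft_force: [-0.0, 0.9, 0.5]
opening: 0.0257
grip_force: 0.2
```

Call:
jog_arm(travel=[[0,0,0.004],[0,0,0.008],[0,0,0.01],[0,0,0.01],[0,0,0.01]], delta_rot=[[0,0,0],[0,0,0],[0,0,0],[0,0,0],[0,0,0]])

```text
time_s: 25.32
position: [0.5289, 0.0066, 0.0161]
orientation: [0.149, 0.989, 0.0, -0.0]
ft_force: [-1.2, 0.1, 3.9]
opening: 0.0254
grip_force: 2.1
```

Contact came at a tip height of about 0.056, which is the latched height, and I've pressed on to 0.053. Now I back off and recheck.

Call:
jog_arm(travel=[[0,0,0.003],[0,0,0],[0,0,-0.06],[0,0,-0.15],[0,0,-0.28]], delta_rot=[[0,0,0],[0,0,0],[0,0,0],[0,0,0],[0,0,0]])

```text
time_s: 25.73
position: [0.5252, 0.0069, 0.0966]
orientation: [0.149, 0.989, -0.0, -0.004]
ft_force: [0.5, -0.6, 0.6]
opening: 0.0251
grip_force: 0.0
```

Call:
jog_arm(travel=[[-0.017,-0.094,0],[-0.033,-0.188,0],[-0.05,-0.282,0],[-0.067,-0.375,0],[-0.084,-0.469,0]], delta_rot=[[0,0,0],[0,0,0],[0,0,0],[0,0,0],[0,0,0]], grip=0.8)

```text
time_s: 26.15
position: [0.5114, -0.1364, 0.0995]
orientation: [0.148, 0.989, 0.0, 0.0]
ft_force: [0.8, -0.1, -0.4]
opening: 0.0684
grip_force: 0.0
```

Call:
jog_arm(travel=[[-0.017,-0.094,0],[-0.033,-0.188,0],[-0.05,-0.282,0],[-0.067,-0.375,0],[-0.083,-0.469,0]], delta_rot=[[0,0,0],[0,0,0],[0,0,0],[0,0,0],[0,0,0]])

```text
time_s: 26.57
position: [0.4937, -0.2784, 0.0992]
orientation: [0.149, 0.989, 0.0, -0.0]
ft_force: [0.0, -0.3, -0.2]
opening: 0.0686
grip_force: 0.0
```

```bash
python3 - <<'E'
from h import *
rim();print(np.round(pose(),4))
for n in('top','scene'):
    s=snapshot(n);u,v=proj(s,[*MO,.056])[0].round().astype(int)
    im=s['img'][v-16:v+16,u-16:u+16];m=((im.min(2)>185)&(im.max(2).astype(int)-im[...,2]>8)).astype(np.uint8);m=cv2.morphologyEx(m,cv2.MORPH_CLOSE,np.ones((3,3)))
    k=max(cv2.findContours(m,0,2)[0],key=cv2.contourArea);e=cv2.fitEllipse(cv2.convexHull(k))
    print(n,e,plane(s,[np.array(e[0])+[u-16,v-16]],.056)[0].round(4))
E
```

```text
top
+x [(199, 199, 184), (176, 172, 159), (198, 197, 183), (223, 227, 212), (202, 206, 194), (140, 139, 136), (132, 122, 108), (136, 129, 118), (145, 147, 149)]
-x [(212, 213, 199), (172, 167, 154), (191, 190, 175), (219, 223, 206), (204, 207, 197), (163, 160, 151), (139, 131, 120), (145, 142, 135), (148, 154, 164)]
-y [(188, 187, 172), (175, 171, 157), (203, 206, 190), (218, 221, 207), (223, 227, 211), (213, 212, 191), (175, 170, 149), (119, 120, 117), (98, 110, 122)]
scene
+x [(207, 215, 196), (195, 202, 183), (227, 237, 221), (228, 238, 221), (212, 224, 203), (150, 153, 143), (144, 144, 136), (151, 158, 155), (157, 169, 173)]
-x [(222, 231, 214), (199, 206, 187), (195, 201, 183), (220, 229, 212), (218, 230, 215), (180, 194, 182), (156, 165, 162), (158, 167, 165), (152, 160, 158)]
-y [(219, 229, 213), (195, 201, 183), (196, 203, 185), (223, 232, 216), (227, 237, 222), (226, 236, 222), (226, 237, 224), (219, 228, 212), (204, 208, 181)]
[ 4.939000e-01 -2.813000e-01  9.970000e-02  1.626751e+02]
top ((15.96725082397461, 16.519405364990234), (19.585025787353516, 20.519250869750977), 77.1628646850586) [0.5281 0.0064 0.056 ]
scene ((15.708810806274414, 16.353137969970703), (14.782130241394043, 20.829116821289062), 92.67338562011719) [0.5275 0.0037 0.056 ]
```

The catches now cover the rim at both ±x: white ends at r≈20 mm there and at 22 mm along y. The top also dropped about 3 mm, so A is latched. On to B.

Call:
jog_arm(travel=[[0,0,0.06],[0,0,0.13],[0,0,0.2],[0,0,0.23],[0,0,0.23]], delta_rot=[[0,0,0],[0,0,0],[0,0,0],[0,0,0],[0,0,0]], squeeze=100)

```text
time_s: 27.18
position: [0.4918, -0.2741, 0.0277]
orientation: [0.148, 0.989, 0.002, -0.003]
ft_force: [-0.2, 0.6, -0.1]
opening: 0.0683
grip_force: 0.0
```

Call:
jog_arm(travel=[[0,0,0],[0,0,0],[0,0,0],[0,0,0],[0,0,0]], delta_rot=[[0,0,0],[0,0,0],[0,0,0],[0,0,0],[0,0,0]])

```text
time_s: 27.6
position: [0.495, -0.2777, 0.0322]
orientation: [0.149, 0.989, -0.0, 0.001]
ft_force: [0.2, -0.0, 0.7]
opening: 0.0682
grip_force: 0.0
```

```bash
python3 - <<'E'
from h import *
a=pose();print(np.round(a,4));t=(.4950,-.278,-.0355,163);plan(line(a,t,5))
E
```

```text
[ 4.950000e-01 -2.777000e-01  3.220000e-02  1.629126e+02]
travel [[0.0, -0.0, 0.045], [0.0, -0.0, 0.09], [0.0, -0.0, 0.135], [0.0, -0.001, 0.18], [0.0, -0.001, 0.226]] 
  rot [[-0.0, 0.001, -0.0], [-0.0, 0.001, -0.0], [-0.0, 0.001, -0.001], [-0.0, 0.001, -0.001], [-0.0, 0.001, -0.001]]
```

Call:
jog_arm(travel=[[0,0,0.045],[0,0,0.09],[0,0,0.135],[0,0,0.18],[0,0,0.2]], delta_rot=[[0,0,0],[0,0,0],[0,0,0],[0,0,0],[0,0,0]])

```text
time_s: 28.02
position: [0.4918, -0.2755, -0.0328]
orientation: [0.149, 0.989, 0.001, -0.003]
ft_force: [-2.2, 0.3, -0.0]
opening: 0.0684
grip_force: 0.0
```

Call:
jog_arm(travel=[[0,0,0.01],[0,0,0.023],[0,0,0.023],[0,0,0.023],[0,0,0.023]], delta_rot=[[0,0,0],[0,0,0],[0,0,0],[0,0,0],[0,0,0]])

```text
time_s: 28.43
position: [0.4949, -0.2776, -0.0352]
orientation: [0.149, 0.989, -0.0, 0.001]
ft_force: [-0.3, 0.6, 1.3]
opening: 0.0683
grip_force: 0.0
```

Call:
jog_arm(travel=[[0,0,0],[0,0,0],[0,0,0],[0,0,0],[0,0,0]], delta_rot=[[0,0,0],[0,0,0],[0,0,0],[0,0,0],[0,0,0]], grip=0.4)

```text
time_s: 28.85
position: [0.4951, -0.2778, -0.0343]
orientation: [0.149, 0.989, -0.0, 0.001]
ft_force: [-1.5, 0.6, 5.6]
opening: 0.046
grip_force: 101.6
```

Call:
jog_arm(travel=[[0,0,-0.04],[0,0,-0.1],[0,0,-0.2],[0,0,-0.32],[0,0,-0.42]], delta_rot=[[0,0,0],[0,0,0],[0,0,0],[0,0,0],[0,0,0]])

```text
time_s: 29.27
position: [0.4943, -0.2772, 0.0926]
orientation: [0.149, 0.989, -0.0, 0.0]
ft_force: [0.3, 0.4, 0.5]
opening: 0.0453
grip_force: 102.4
```

```bash
python3 - <<'E'
from h import *
a=pose();print(np.round(a,4),sense()['opening']);b=(.5286,.006,.09,163);plan(line(a,b,10))
E
```

```text
[ 4.943000e-01 -2.772000e-01  9.260000e-02  1.629099e+02] 0.04526586583813647
travel [[0.017, 0.094, 0.001], [0.034, 0.187, 0.002], [0.05, 0.281, 0.002], [0.067, 0.374, 0.003], [0.084, 0.468, 0.004]] 
  rot [[-0.0, 0.001, -0.0], [-0.0, 0.001, -0.0], [-0.0, 0.001, -0.0], [-0.0, 0.001, -0.0], [-0.0, 0.001, -0.001]]
travel [[0.017, 0.094, 0.001], [0.033, 0.187, 0.002], [0.05, 0.281, 0.003], [0.067, 0.374, 0.003], [0.084, 0.468, 0.004]] 
  rot [[0.0, 0.0, -0.0], [0.0, 0.0, -0.0], [0.0, 0.0, -0.0], [0.0, 0.0, -0.0], [0.0, 0.0, -0.001]]
```

Call:
jog_arm(travel=[[0.01,0.07,0],[0.03,0.16,0],[0.05,0.27,0],[0.067,0.374,0],[0.084,0.468,0]], delta_rot=[[0,0,0],[0,0,0],[0,0,0],[0,0,0],[0,0,0]])

```text
time_s: 29.68
position: [0.5115, -0.134, 0.0911]
orientation: [0.149, 0.989, 0.0, 0.001]
ft_force: [0.2, 0.2, 0.3]
opening: 0.0453
grip_force: 102.4
```

Call:
jog_arm(travel=[[0.017,0.094,0],[0.033,0.187,0],[0.05,0.281,0],[0.067,0.38,0],[0.084,0.468,0]], delta_rot=[[0,0,0],[0,0,0],[0,0,0],[0,0,0],[0,0,0]])

```text
time_s: 30.1
position: [0.5287, 0.0078, 0.0911]
orientation: [0.148, 0.989, 0.0, 0.001]
ft_force: [0.8, 0.1, -0.2]
opening: 0.0456
grip_force: 102.4
```

Call:
jog_arm(travel=[[0,0,0],[0,0,0],[0,0,0],[0,0,0],[0,0,0]], delta_rot=[[0,0,0],[0,0,0],[0,0,0],[0,0,0],[0,0,0]])

```text
time_s: 30.52
position: [0.5286, 0.0049, 0.0903]
orientation: [0.149, 0.989, -0.0, 0.0]
ft_force: [0.4, 0.3, -1.1]
opening: 0.0455
grip_force: 102.5
```

```bash
python3 - <<'E'
from h import *
a=pose();print(np.round(a,4),sense()['opening']);b=(.5286,.006,.04,163);plan(line(a,b,5))
E
```

```text
[5.286000e-01 4.900000e-03 9.030000e-02 1.628194e+02] 0.045524640772820646
travel [[0.0, 0.001, 0.034], [0.0, 0.001, 0.067], [0.001, 0.002, 0.101], [0.001, 0.003, 0.134], [0.001, 0.004, 0.168]] 
  rot [[-0.0, 0.0, -0.0], [-0.0, 0.0, -0.001], [-0.0, 0.0, -0.001], [-0.0, 0.0, -0.002], [-0.0, 0.0, -0.002]]
```

Call:
jog_arm(travel=[[0,0.002,0.034],[0,0.003,0.067],[0,0.003,0.1],[0,0.003,0.134],[0,0.003,0.165]], delta_rot=[[0,0,0],[0,0,0],[0,0,0],[0,0,0],[0,0,0]])

```text
time_s: 30.93
position: [0.5278, 0.0068, 0.0386]
orientation: [0.149, 0.989, -0.0, -0.001]
ft_force: [-0.3, 0.4, -0.2]
opening: 0.0457
grip_force: 102.5
```

Call:
jog_arm(travel=[[0,0,0],[0,0,0.01],[0,0,0.02],[0,0,0.03],[0,0,0.03]], delta_rot=[[0,0,0],[0,0,0],[0,0,0],[0,0,0],[0,0,0]])

```text
time_s: 31.35
position: [0.5287, 0.007, 0.0313]
orientation: [0.149, 0.989, -0.0, -0.0]
ft_force: [-0.2, -0.5, -0.6]
opening: 0.0455
grip_force: 102.5
```

Call:
jog_arm(travel=[[0,0,0.01],[0,0,0.02],[0,0,0.03],[0,0,0.03],[0,0,0.03]], delta_rot=[[0,0,0],[0,0,0],[0,0,0],[0,0,0],[0,0,0]])

```text
time_s: 31.77
position: [0.53, 0.0068, 0.024]
orientation: [0.149, 0.989, 0.0, 0.001]
ft_force: [-1.6, -0.1, 6.3]
opening: 0.0456
grip_force: 103.2
```

Call:
jog_arm(travel=[[0,-0.002,0.01],[0,-0.002,0.02],[0,-0.002,0.025],[0,-0.002,0.025],[0,-0.002,0.025]], delta_rot=[[0,0,0],[0,0,0],[0,0,0],[0,0,0],[0,0,0]])

```text
time_s: 32.18
position: [0.5302, 0.0064, 0.0202]
orientation: [0.148, 0.989, -0.0, 0.0]
ft_force: [-11.9, 1.9, 28.2]
opening: 0.0459
grip_force: 106.0
```

Call:
jog_arm(travel=[[0,0,0.01],[0,0,0.02],[0,0,0.025],[0,0,0.025],[0,0,0.025]], delta_rot=[[0,0,0],[0,0,0],[0,0,0],[0,0,0],[0,0,0]])

```text
time_s: 32.6
position: [0.5302, 0.0059, 0.0094]
orientation: [0.149, 0.989, -0.0, 0.001]
ft_force: [-2.5, -0.7, 7.7]
opening: 0.0456
grip_force: 103.7
```

Call:
jog_arm(travel=[[0,0,0.007],[0,0,0.014],[0,0,0.02],[0,0,0.02],[0,0,0.02]], delta_rot=[[0,0,0],[0,0,0],[0,0,0],[0,0,0],[0,0,0]])

```text
time_s: 33.02
position: [0.5303, 0.0058, 0.0032]
orientation: [0.149, 0.989, -0.0, 0.001]
ft_force: [-1.1, -1.1, 6.7]
opening: 0.0456
grip_force: 103.4
```

Call:
jog_arm(travel=[[0,0,0.003],[0,0,0.005],[0,0,0.005],[0,0,0.005],[0,0,0.005]], delta_rot=[[0,0,0],[0,0,0],[0,0,0],[0,0,0],[0,0,0]])

```text
time_s: 33.43
position: [0.5305, 0.0058, 0.0025]
orientation: [0.149, 0.989, -0.0, 0.001]
ft_force: [-3.1, -1.3, 11.3]
opening: 0.0456
grip_force: 104.0
```

Call:
jog_arm(travel=[[0,0,0],[0,0,0],[0,0,0],[0,0,0],[0,0,0]], delta_rot=[[0,0,0],[0,0,0],[0,0,0],[0,0,0],[0,0,0]], grip=0.8)

```text
time_s: 33.85
position: [0.5282, 0.0064, -0.0004]
orientation: [0.149, 0.989, -0.0, -0.0]
ft_force: [-0.2, 0.3, -0.2]
opening: 0.0683
grip_force: 0.0
```

Call:
jog_arm(travel=[[0,0,-0.05],[0,0,-0.12],[0,0,-0.2],[0,0,-0.26],[0,0,-0.26]], delta_rot=[[0,0,0],[0,0,0],[0,0,0],[0,0,0],[0,0,0]])

```text
time_s: 34.27
position: [0.5324, 0.0059, 0.0823]
orientation: [0.149, 0.989, 0.0, 0.004]
ft_force: [0.4, -0.3, 0.9]
opening: 0.0685
grip_force: 0.0
```

Call:
jog_arm(travel=[[0,-0.094,0],[0,-0.188,0],[0,-0.282,0],[0,-0.376,0],[0,-0.47,0]], delta_rot=[[0,0,0],[0,0,0],[0,0,0],[0,0,0],[0,0,0]], grip=0.3)

```text
time_s: 34.68
position: [0.4859, -0.1291, 0.0768]
orientation: [0.148, 0.989, 0.0, -0.001]
ft_force: [-0.4, -0.2, 0.3]
opening: 0.0253
grip_force: 0.0
```

```bash
cat >> h.py <<'E'
def cen():
    for n in('top','scene'):
        s=snapshot(n);u,v=proj(s,[*MO,.056])[0].round().astype(int)
        im=s['img'][v-16:v+16,u-16:u+16];m=((im.min(2)>185)&(im.max(2).astype(int)-im[...,2]>8)).astype(np.uint8);m=cv2.morphologyEx(m,cv2.MORPH_CLOSE,np.ones((3,3)))
        k=max(cv2.findContours(m,0,2)[0],key=cv2.contourArea);e=cv2.fitEllipse(cv2.convexHull(k))
        print(n,e,plane(s,[np.array(e[0])+[u-16,v-16]],.056)[0].round(4))
E
python3 - <<'E'
from h import *
print(np.round(pose(),4));rim();cen()
E
```

```text
[ 4.859000e-01 -1.291000e-01  7.680000e-02  1.629388e+02]
top
+x [(215, 220, 204), (204, 207, 192), (183, 181, 167), (186, 184, 171), (199, 204, 192), (137, 137, 134), (129, 119, 106), (133, 125, 115), (141, 142, 145)]
-x [(167, 162, 149), (196, 196, 182), (215, 219, 203), (218, 223, 207), (197, 201, 190), (158, 155, 147), (136, 128, 116), (140, 138, 131), (144, 150, 160)]
-y [(184, 182, 168), (169, 164, 151), (201, 203, 188), (213, 218, 203), (217, 221, 205), (205, 205, 183), (167, 160, 135), (125, 115, 97), (104, 96, 96)]
scene
+x [(71, 72, 68), (100, 100, 95), (126, 125, 118), (124, 123, 114), (126, 122, 115), (122, 119, 112), (101, 100, 95), (70, 71, 68), (56, 58, 55)]
-x [(187, 195, 176), (194, 201, 182), (217, 227, 208), (223, 234, 218), (213, 225, 210), (174, 188, 175), (153, 160, 159), (151, 160, 159), (147, 155, 153)]
-y [(64, 66, 63), (66, 67, 65), (66, 68, 66), (65, 68, 65), (65, 68, 64), (65, 66, 62), (63, 65, 62), (64, 66, 64), (68, 70, 69)]
top ((16.407794952392578, 15.638242721557617), (19.558555603027344, 20.507694244384766), 150.55514526367188) [0.5302 0.0054 0.056 ]
scene ((10.826650619506836, 17.024812698364258), (7.445492267608643, 13.36080265045166), 163.32919311523438) [0.5168 0.0058 0.056 ]
```

The rim signature matches the latched state on both sides, so B is home. Next I find the knob for closing.

```bash
python3 - <<'E'
from h import *
s=snapshot('top');u,v=proj(s,[*knob(1.65),.1])[0].round().astype(int)
m=(s['img'][v-14:v+14,u-14:u+14].max(2)<75).astype(np.uint8);n,l,st,c=cv2.connectedComponentsWithStats(m)
for i in range(1,n):
    if st[i,4]>15:
        p=plane(s,[c[i]+[u-14,v-14]],.1)[0];d=p[:2]-mag(.064,0);cs,sn=np.cos(MY),np.sin(MY)
        dx,dy=cs*d[0]+sn*d[1],-sn*d[0]+cs*d[1];print(st[i],p.round(4),'q',np.arctan2(dy,-dx),'r',np.hypot(dx,dy))
a=pose();k=knob(1.65);b=(*k,.10,113.4);plan(line(a,b,10))
E
```

```text
[12  8  7  8 45] [0.6348 0.0832 0.1   ] q 1.7109317154307717 r 0.10596270209044231
travel [[-0.024, 0.082, -0.008], [-0.049, 0.164, -0.015], [-0.073, 0.246, -0.023], [-0.097, 0.328, -0.03], [-0.122, 0.41, -0.038]] 
  rot [[0.0, -0.001, 0.055], [0.0, -0.001, 0.11], [0.0, -0.001, 0.165], [0.0, -0.001, 0.22], [0.0, -0.001, 0.275]]
travel [[0.012, 0.085, -0.008], [0.024, 0.169, -0.015], [0.037, 0.254, -0.023], [0.049, 0.339, -0.03], [0.061, 0.423, -0.038]] 
  rot [[0.0, 0.0, 0.055], [0.0, 0.0, 0.11], [0.0, 0.0, 0.165], [0.0, 0.0, 0.22], [0.0, 0.0, 0.275]]
```

Call:
jog_arm(travel=[[-0.024,0.082,-0.008],[-0.049,0.164,-0.015],[-0.073,0.246,-0.023],[-0.097,0.328,-0.03],[-0.122,0.41,-0.038]], delta_rot=[[0,0,0.055],[0,0,0.11],[0,0,0.165],[0,0,0.22],[0,0,0.275]])

```text
time_s: 35.35
position: [0.5586, -0.0189, 0.089]
orientation: [0.358, 0.934, 0.0, -0.001]
ft_force: [0.9, 0.5, 0.3]
opening: 0.0258
grip_force: 0.0
```

Call:
jog_arm(travel=[[0.012,0.085,-0.008],[0.024,0.169,-0.015],[0.037,0.254,-0.023],[0.049,0.339,-0.03],[0.061,0.423,-0.038]], delta_rot=[[0,0,0.055],[0,0,0.11],[0,0,0.165],[0,0,0.22],[0,0,0.275]])

```text
time_s: 35.77
position: [0.6293, 0.0883, 0.1002]
orientation: [0.55, 0.835, -0.0, -0.001]
ft_force: [-0.1, 0.4, 0.6]
opening: 0.0256
grip_force: 0.0
```

Call:
jog_arm(travel=[[0,0,0],[0,0,0],[0,0,0],[0,0,0],[0,0,0]], delta_rot=[[0,0,0],[0,0,0],[0,0,0],[0,0,0],[0,0,0]])

```text
time_s: 36.18
position: [0.6285, 0.0846, 0.1004]
orientation: [0.549, 0.836, -0.0, -0.0]
ft_force: [-1.0, -0.4, -0.8]
opening: 0.0257
grip_force: 0.0
```

```bash
python3 - <<'E'
from h import *
a=pose();print(np.round(a,4))
b=(.6348,.0832,a[2],113.4);c=(*b[:2],.051,113.4)
cen()
w=line(a,b,2)+line(b,c,5)+[c]*3+[(*knob(q),.051,113.4) for q in np.linspace(1.71,0.0,16)[1:]]
plan(w)
E
```

```text
[6.285000e-01 8.460000e-02 1.004000e-01 1.133956e+02]
top ((16.300199508666992, 15.889259338378906), (20.453073501586914, 20.862661361694336), 151.36151123046875) [0.5296 0.0057 0.056 ]
scene ((16.38178062438965, 16.29928970336914), (14.441957473754883, 19.324636459350586), 91.8677749633789) [0.5289 0.0032 0.056 ]
travel [[-0.005, 0.008, 0.001], [-0.012, 0.017, 0.001], [-0.012, 0.017, 0.034], [-0.012, 0.017, 0.067], [-0.012, 0.017, 0.1]] 
  rot [[-0.0, -0.0, -0.0], [-0.0, -0.0, -0.0], [-0.0, -0.0, -0.0], [-0.0, -0.0, -0.0], [-0.0, -0.0, -0.0]]
travel [[0.0, 0.0, 0.033], [0.0, 0.0, 0.066], [0.0, 0.0, 0.066], [0.0, 0.0, 0.066], [0.0, 0.0, 0.066]] 
  rot [[0.0, 0.0, 0.0], [0.0, 0.0, 0.0], [0.0, 0.0, 0.0], [0.0, 0.0, 0.0], [0.0, 0.0, 0.0]]
travel [[0.029, -0.028, 0.0], [0.054, -0.06, 0.0], [0.075, -0.094, 0.0], [0.093, -0.13, 0.0], [0.106, -0.168, 0.0]] 
  rot [[0.0, 0.0, 0.0], [0.0, 0.0, 0.0], [0.0, 0.0, 0.0], [0.0, 0.0, 0.0], [0.0, 0.0, 0.0]]
travel [[0.009, -0.039, 0.0], [0.013, -0.079, 0.0], [0.012, -0.12, 0.0], [0.007, -0.16, 0.0], [-0.002, -0.199, 0.0]] 
  rot [[0.0, 0.0, 0.0], [0.0, 0.0, 0.0], [0.0, 0.0, 0.0], [0.0, 0.0, 0.0], [0.0, 0.0, 0.0]]
travel [[-0.014, -0.038, 0.0], [-0.032, -0.074, 0.0], [-0.054, -0.107, 0.0], [-0.08, -0.138, 0.0], [-0.109, -0.166, 0.0]] 
  rot [[0.0, 0.0, 0.0], [0.0, 0.0, 0.0], [0.0, 0.0, 0.0], [0.0, 0.0, 0.0], [0.0, 0.0, 0.0]]
```

The height offset between the two views matches the latched state, so B's top is at 56 mm. Closing the keeper.

Call:
jog_arm(travel=[[-0.005,0.008,0],[-0.012,0.017,0],[-0.012,0.017,0],[-0.012,0.017,0.05],[-0.012,0.017,0.1]], delta_rot=[[0,0,0],[0,0,0],[0,0,0],[0,0,0],[0,0,0]])

```text
time_s: 36.7
position: [0.6374, 0.0836, 0.0723]
orientation: [0.549, 0.836, 0.001, 0.002]
ft_force: [-0.1, 0.4, -0.0]
opening: 0.0259
grip_force: 0.0
```

Call:
jog_arm(travel=[[0,0,0.033],[0,0,0.066],[0,0,0.066],[0,0,0.066],[0,0,0.066]], delta_rot=[[0,0,0],[0,0,0],[0,0,0],[0,0,0],[0,0,0]])

```text
time_s: 37.12
position: [0.6361, 0.0839, 0.0517]
orientation: [0.549, 0.836, 0.0, 0.0]
ft_force: [-0.6, -0.4, -0.2]
opening: 0.0258
grip_force: 0.0
```

Call:
jog_arm(travel=[[0.029,-0.028,0],[0.054,-0.06,0],[0.075,-0.094,0],[0.093,-0.13,0],[0.106,-0.168,0]], delta_rot=[[0,0,0],[0,0,0],[0,0,0],[0,0,0],[0,0,0]])

```text
time_s: 37.53
position: [0.5781, 0.0942, 0.053]
orientation: [0.549, 0.836, 0.002, 0.002]
ft_force: [-0.0, 2.0, 0.7]
opening: 0.0255
grip_force: 0.7
```

Call:
jog_arm(travel=[[0.009,-0.039,0],[0.013,-0.079,0],[0.012,-0.12,0],[0.007,-0.16,0],[-0.002,-0.199,0]], delta_rot=[[0,0,0],[0,0,0],[0,0,0],[0,0,0],[0,0,0]])

```text
time_s: 37.95
position: [0.5229, 0.069, 0.0526]
orientation: [0.549, 0.836, 0.001, 0.001]
ft_force: [0.3, 0.2, 0.3]
opening: 0.0259
grip_force: 0.4
```

Call:
jog_arm(travel=[[-0.014,-0.038,0],[-0.032,-0.074,0],[-0.054,-0.107,0],[-0.08,-0.138,0],[-0.109,-0.166,0]], delta_rot=[[0,0,0],[0,0,0],[0,0,0],[0,0,0],[0,0,0]])

```text
time_s: 38.37
position: [0.4888, 0.0178, 0.0512]
orientation: [0.549, 0.836, 0.0, 0.0]
ft_force: [0.3, 1.3, -0.0]
opening: 0.0255
grip_force: 0.3
```

```bash
python3 - <<'E'
from h import *
a=pose();st=sense();print(np.round(a,4),st['ft_force'],st['grip_force'],knob(0))
E
```

```text
[4.888000e-01 1.780000e-02 5.120000e-02 1.134026e+02] [ 0.27289549  1.25803778 -0.04657661] 0.33953893929719925 [0.4886352  0.01817961]
```

Call:
jog_arm(travel=[[-0.003,-0.002,0],[-0.005,-0.004,0],[-0.008,-0.006,0],[-0.01,-0.009,0],[-0.013,-0.011,0]], delta_rot=[[0,0,0],[0,0,0],[0,0,0],[0,0,0],[0,0,0]])

```text
time_s: 38.78
position: [0.4882, 0.0143, 0.0511]
orientation: [0.549, 0.836, 0.0, 0.0]
ft_force: [-0.5, 1.6, 0.2]
opening: 0.0258
grip_force: 0.2
```

Call:
jog_arm(travel=[[-0.002,-0.002,0],[-0.005,-0.004,0],[-0.005,-0.004,0],[-0.005,-0.004,0],[-0.005,-0.004,0]], delta_rot=[[0,0,0],[0,0,0],[0,0,0],[0,0,0],[0,0,0]])

```text
time_s: 39.2
position: [0.4874, 0.0123, 0.0511]
orientation: [0.549, 0.836, 0.0, 0.0]
ft_force: [1.1, 1.5, 0.3]
opening: 0.0259
grip_force: 0.3
```

Call:
jog_arm(travel=[[-0.002,-0.002,0],[-0.005,-0.004,0],[-0.005,-0.004,0],[-0.005,-0.004,0],[-0.005,-0.004,0]], delta_rot=[[0,0,0],[0,0,0],[0,0,0],[0,0,0],[0,0,0]])

```text
time_s: 39.62
position: [0.4868, 0.0102, 0.0511]
orientation: [0.549, 0.836, -0.0, -0.0]
ft_force: [-0.0, 0.9, 0.8]
opening: 0.0258
grip_force: 0.0
```

Call:
jog_arm(travel=[[-0.002,-0.002,0],[-0.005,-0.004,0],[-0.005,-0.004,0],[-0.005,-0.004,0],[-0.005,-0.004,0]], delta_rot=[[0,0,0],[0,0,0],[0,0,0],[0,0,0],[0,0,0]])

```text
time_s: 40.03
position: [0.4866, 0.0087, 0.0512]
orientation: [0.549, 0.836, 0.0, 0.0]
ft_force: [1.3, 1.6, -0.7]
opening: 0.0254
grip_force: 1.0
```

```bash
cat >> h.py <<'E'
def bar():
    s=snapshot('top');u,v=proj(s,[*knob(.05),.1])[0].round().astype(int)
    im=s['img']
    m=(im[v-12:v+12,u-12:u+12].max(2)<75).astype(np.uint8);n,l,st,c=cv2.connectedComponentsWithStats(m)
    for i in range(1,n):
        if st[i,4]>15:
            p=plane(s,[c[i]+[u-12,v-12]],.1)[0];d=p[:2]-mag(.064,0);cs,sn=np.cos(MY),np.sin(MY)
            dx,dy=cs*d[0]+sn*d[1],-sn*d[0]+cs*d[1];print('knob',st[i],p.round(4),'q',np.arctan2(dy,-dx),'r',np.hypot(dx,dy))
    for q in np.arange(-.1,.4,.05):
        r=.085;uv=proj(s,[*mag(.064-r*np.cos(q),r*np.sin(q)),.08])[0].round().astype(int);print(round(q,2),im[uv[1],uv[0]],end=' ')
E
python3 - <<'E'
from h import *
bar()
E
```

```text
knob [ 0 21 13  3 34] [0.4692 0.0369 0.1   ] q 0.09356282751682157 r 0.13060580787243417
-0.1 [108  51  40] -0.05 [109  52  40] 0.0 [109  52  40] 0.05 [115  56  44] 0.1 [130  65  52] 0.15 [128  64  51] 0.2 [127  63  51] 0.25 [127  64  50] 0.3 [127  63  51] 0.35 [127  63  49]
```

Call:
jog_arm(travel=[[-0.002,-0.002,0],[-0.005,-0.004,0],[-0.005,-0.004,0],[-0.005,-0.004,0],[-0.005,-0.004,0]], delta_rot=[[0,0,0],[0,0,0],[0,0,0],[0,0,0],[0,0,0]])

```text
time_s: 40.5
position: [0.4869, 0.0078, 0.0513]
orientation: [0.549, 0.836, 0.002, 0.0]
ft_force: [3.6, 5.7, -1.8]
opening: 0.0259
grip_force: 2.7
```

Call:
jog_arm(travel=[[-0.002,-0.002,0],[-0.005,-0.004,0],[-0.005,-0.004,0],[-0.005,-0.004,0],[-0.005,-0.004,0]], delta_rot=[[0,0,0],[0,0,0],[0,0,0],[0,0,0],[0,0,0]])

```text
time_s: 40.92
position: [0.4872, 0.007, 0.0514]
orientation: [0.55, 0.835, 0.003, 0.001]
ft_force: [5.4, 8.3, -2.0]
opening: 0.0254
grip_force: 4.1
```

That is a firm stop. I'll back off, lift and move clear, then check.

Call:
jog_arm(travel=[[0.006,0.005,0],[0.016,0.013,0],[0.016,0.013,0],[0.016,0.013,-0.08],[0.016,0.013,-0.18]], delta_rot=[[0,0,0],[0,0,0],[0,0,0],[0,0,0],[0,0,0]])

```text
time_s: 41.33
position: [0.4838, 0.0109, 0.1026]
orientation: [0.549, 0.836, -0.002, -0.003]
ft_force: [0.3, -0.3, -0.2]
opening: 0.0258
grip_force: 0.0
```

Call:
jog_arm(travel=[[0,0,-0.1],[-0.08,-0.03,-0.2],[-0.18,-0.07,-0.25],[-0.3,-0.12,-0.25],[-0.42,-0.17,-0.25]], delta_rot=[[0,0,0],[0,0,0],[0,0,0],[0,0,0],[0,0,0]])

```text
time_s: 41.75
position: [0.4908, -0.127, 0.1823]
orientation: [0.548, 0.836, -0.0, 0.002]
ft_force: [1.0, -0.4, -0.5]
opening: 0.0256
grip_force: 0.0
```

Call:
jog_arm(travel=[[-0.12,-0.05,0],[-0.24,-0.1,0],[-0.3,-0.12,0],[-0.3,-0.12,0],[-0.3,-0.12,0]], delta_rot=[[0,0,0],[0,0,0],[0,0,0],[0,0,0],[0,0,0]])

```text
time_s: 42.17
position: [0.492, -0.2229, 0.1796]
orientation: [0.55, 0.835, -0.0, -0.001]
ft_force: [-0.1, 0.5, 0.6]
opening: 0.0257
grip_force: 0.0
```

```bash
python3 - <<'E'
from h import *
import pickle
st=sense();print(np.round(pose(),4),st['ft_force']);bar()
t0=pickle.load(open('top.pkl','rb'));s=snapshot('top');d=cv2.absdiff(t0['img'],s['img']).max(2)
m=(cv2.medianBlur(d,5)>40).astype(np.uint8);n,l,q,c=cv2.connectedComponentsWithStats(m)
print([(q[i].tolist()) for i in range(1,n) if q[i,4]>30])
rim()
E
```

```text
[  0.492   -0.2229   0.1796 113.2647] [-0.11501858  0.45154765  0.60641613]
knob [11  8  7  9 42] [0.4894 0.0186 0.1   ] q 0.006253256982411667 r 0.1054281523153189
-0.1 [221 225 209] -0.05 [186 192 188] 0.0 [187 195 204] 0.05 [179 181 182] 0.1 [180 163 132] 0.15 [177 162 141] 0.2 [ 95 109 122] 0.25 [100 111 122] 0.3 [101 113 123] 0.35 [116 116 116] [[204, 200, 237, 280, 24045], [253, 248, 8, 16, 79], [259, 249, 16, 21, 230], [249, 268, 11, 10, 46], [117, 411, 118, 69, 2967], [552, 437, 88, 43, 2926]]
top
+x [(191, 199, 205), (188, 196, 207), (183, 190, 198), (189, 196, 201), (194, 202, 208), (187, 194, 205), (184, 189, 196), (188, 195, 198), (192, 200, 205)]
-x [(184, 191, 193), (183, 189, 196), (190, 197, 208), (188, 194, 197), (184, 191, 194), (186, 192, 201), (194, 202, 209), (190, 197, 198), (184, 191, 196)]
-y [(189, 188, 173), (174, 169, 156), (206, 208, 193), (218, 222, 208), (222, 226, 209), (210, 209, 185), (172, 164, 138), (132, 122, 104), (111, 112, 114)]
scene
+x [(221, 233, 215), (195, 209, 188), (119, 125, 115), (62, 62, 60), (59, 62, 59), (60, 61, 61), (61, 61, 60), (60, 61, 59), (58, 60, 58)]
-x [(188, 195, 176), (194, 201, 183), (215, 226, 208), (223, 234, 217), (213, 224, 209), (175, 187, 176), (152, 160, 159), (151, 161, 160), (145, 153, 152)]
-y [(213, 223, 205), (173, 178, 163), (176, 181, 167), (215, 226, 210), (222, 234, 217), (220, 232, 215), (221, 232, 216), (210, 218, 200), (187, 189, 165)]
```

The keeper is at q ≈ 0.006 and the stack is latched. Handing in.

```bash
python3 -c "
from bench import *
print(job_done())"
```

```text
the job is handed in; nothing more can be done
None
```

I handed in the job at about 42 s: by the camera checks, both large cassettes are latched in the magazine and the keeper bar is back at its stop; `job_done()` gave no verdict.

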